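# Clamp the sample carrier, load its pellets and release it

### The arm

A 6-joint arm with a two-finger parallel gripper is mounted at the origin on the work surface. World frame = base frame: x ahead of the robot, y to its left, z up, the work surface at z = 0. Lengths are in m, angles in rad, forces in N, time in s.
With the tool pointing down it reaches from about 0.275 to 0.725 m from the base axis. Payload 5.6 kg.
Tool frame: the origin (TCP) lies where the fingers leave the gripper's body, on its centre line; the fingertips stand 73 mm ahead of it and the grasp point (between the pads) lies grip_point_offset ahead of it (grip_point_offset is the distance from the TCP to the grasp point, in m); z points along the fingers, y is the direction in which the jaws open and shut (so a half turn about z gives the same grasp; the last joint's range is limited). The gripper opens to 85 mm and grips with 20 to 120 N. Pads are 22 mm wide; open, the fingers measure 114 mm over their backs; the gripper's body (76 mm by 85 mm) begins 54 mm behind the grasp point. The pads swing forward as they close: fully open they stand 13 mm farther back than shut.
Start: joints at [-0.91, 0.255, 0.108, 0, -1.424, -0.285], TCP at [0.202, -0.512, 0.304] pointing down, gripper open.
Joint ranges: [-2.95, 2.95], [-1.21, 1.97], [-1.09, 1.5], [-2.87, 1.71], [-2.94, -0.07], [-3.05, 3.05]. Speed limits (rad/s): [2.57, 2.57, 3.14, 3.14, 3.14, 3.14].

### API

Orientations are given as a unit quaternion [w, x, y, z].
In Python, from cell import sense, get_image, camera_model, finish_job, grip_point_offset gives the robot as it stands.
- The arm moves only by the tool servo_tool, never from a script. Its argument "moves" is a list of rows, each a list of 7 numbers: the shift along the tool's x, y, z in m, then the turn, a rotation vector about the tool's x, y, z in rad, then the gripper command: -1 is fully open, 1 is shut, values between are in proportion. A call has 1 to 12 rows; each row shifts and turns the commanded pose from where the row before left it, along the tool's axes as they then stand; what a row does not reach is not made up. A row lasts 1/8 s, in which the tool goes at most 62.5 mm and 10.7 degrees, less where a joint would pass 70% of its speed; a pose out of reach is approached as far as the arm can. A call with a gripper value outside its range is refused whole. The fingers move at their own pace and stop on an object; "grip_force" is the grip in N (left out, the last holds). Time passes only in rows, so rows that do not move let the fingers close. It gives the time, the measured TCP pose, the force and the opening at its end, in the units of the state.
- sense(): the state, without advancing time (a new reading comes with each control period).
- get_image(name): name is "scene" or "top" or "wrist"; returns the picture (480x640x3 uint8, blue, green, red); there is no depth.
- camera_model(name): a dict with "fx", "fy", "cx", "cy" (pixels), "pose" (4x4, takes a point from camera to world coordinates). Camera axes: x right, y down, z forward; pixel columns grow to the right and rows downward; lengths in m; the calibration is good to about 2 mm. The wrist camera is an equidistant fisheye: a pixel r from the principal point sees the ray r / f radians off the axis. A picture is of the moment at which its call begins: read the wrist's pose just before it. camera_model takes no time and is no camera call; for the wrist camera it gives the pose at the moment of the call.
- finish_job(): hands the job in, once; it reports no verdict.
The state is a dict: "time_s": time; "joint_positions": joint angles; "qd": joint speeds; "joint_efforts": joint torques, N m; "tool_pos": TCP position; "tool_rot": TCP orientation; "contact_force": force on the tool from outside, world axes, zero at the start; "wrist_torque": the same for the moment, N m; "grip_width": finger opening in m.
Only numpy, scipy, OpenCV 4.12 (cv2) and the standard library are available. Lean on these libraries where they do the work, as an engineer would, in place of code of your own. Each camera call takes 0.05 s, during which the arm holds its last target.

### The job

Push the orange six-well carrier along its slideway all the way to the clamp end and swing the red-handled toggle clamp over centre so that it holds the carrier down. With it clamped, stand every white ceramic pellet from the bench upright in the carrier, one to a well (any wells). Then swing the clamp fully back open, draw the loaded carrier back to the other end of the slideway against the end stop, and leave the blue tip box, the beaker and the jar where they are.

Things in the scene. Friction and masses are not known exactly. Their poses are not given: they have to be found in the camera images.
- fixture: Fixed aluminium slideway. Origin on the bench under the slideway's middle; x runs along it towards the clamp, y across, z up. Base 422 x 170 mm (x -171 to 251), 12 mm thick; the carrier lies on it (z = 12) between steel rails (inner faces y = +-71.5, tops z = 24 mm) and end stops (inner faces x = +-156, tops z = 24 mm).
- clamp_pivot (a point): Axis of the toggle clamp, parallel to the fixture's y: fixed on the fixture at x = 197, y = 0, z = 75 mm, between two upright cheeks 38 mm apart over all and 46 mm long, tops at z = 90 mm.
- clamp_bar (a point): Centre of the red T-bar on the clamp's handle: round bar 16 mm thick, 120 mm long, parallel to the fixture's y, 95 mm from the pivot, its middle on a 14 mm steel stem; pinch it about 35 mm either side of the middle. Open: handle level, pointing away from the slideway, bar 67 mm above the bench. Closed: nearly upright, bar 169 mm above the bench.
- clamp (a joint): Clamp angle (rad). 0 = closed, rubber pad pressing on the end rim of a carrier fully home (-0.12 = shut on nothing); grows as the handle swings away from the slideway, 1.48 = fully open. The handle stands 80 deg above the fixture's +x at 0 and drops towards +x as it opens. Dead centre near 0.7; past it either way the clamp snaps on by itself (about 6 N at the bar).
- carrier: Orange block 232 x 134 x 34 mm, loose on the slideway, six square wells 54 mm wide, 20 mm deep. Origin at the centre of its underside; x along its length: black knob at the -x end, the +x end goes under the clamp; z up. Origin at fixture x = +40 mm when fully at the clamp end, -40 mm when fully at the other end.
- knob (a point): Black upright knob on the carrier, 26 (along x) x 20 (along y) x 40 mm tall above the carrier's top, at carrier x = -100 mm; this point is 25 mm above the carrier's top (15 mm under the knob's top). Pinch it across y to push or pull the carrier.
- well0 (a point): Centre of the floor of well 0 of the carrier, 20 mm under the carrier's top; carrier x = -55 mm, y = -37 mm.
- well1 (a point): Centre of the floor of well 1 of the carrier, 20 mm under the carrier's top; carrier x = -55 mm, y = 37 mm.
- well2 (a point): Centre of the floor of well 2 of the carrier, 20 mm under the carrier's top; carrier x = 3 mm, y = -37 mm.
- well3 (a point): Centre of the floor of well 3 of the carrier, 20 mm under the carrier's top; carrier x = 3 mm, y = 37 mm.
- well4 (a point): Centre of the floor of well 4 of the carrier, 20 mm under the carrier's top; carrier x = 61 mm, y = -37 mm.
- well5 (a point): Centre of the floor of well 5 of the carrier, 20 mm under the carrier's top; carrier x = 61 mm, y = 37 mm.
- pellet0: White ceramic pellet with a green band, upright cylinder 44 mm in diameter, 42 mm tall, 0.12 kg. Origin at the centre of its underside, z along its axis. May be absent.
- pellet1: White ceramic pellet with a green band, upright cylinder 44 mm in diameter, 42 mm tall, 0.12 kg. Origin at the centre of its underside, z along its axis. May be absent.
- pellet2: White ceramic pellet with a green band, upright cylinder 44 mm in diameter, 42 mm tall, 0.12 kg. Origin at the centre of its underside, z along its axis. May be absent.
- pellet3: White ceramic pellet with a green band, upright cylinder 44 mm in diameter, 42 mm tall, 0.12 kg. Origin at the centre of its underside, z along its axis. May be absent.
- pellet4: White ceramic pellet with a green band, upright cylinder 44 mm in diameter, 42 mm tall, 0.12 kg. Origin at the centre of its underside, z along its axis. May be absent.
- mat: Blue fixed mat, 190 x 270 x 4 mm, on which the pellets start. Origin at the centre of its underside.
- tipbox: Bystander: blue pipette-tip box with clear lid, 85 x 125 x 90 mm, origin at the centre of its underside.
- beaker: Bystander: amber beaker, 72 mm wide, 85 mm tall, origin at the centre of its underside.
- jar: Bystander: white jar with orange cap, 60 mm wide, 90 mm tall, origin at the centre of its underside.
Not all that is in view belongs to the job. Leave any brown or pink look-alike of the pellet4 alone.

How it is judged:
On the way, in this order (a step that is already met when the one before it is completed fails the run):
1. the carrier is home at the clamp end and the clamp is closed on it (x of carrier in the frame of fixture above 0.03 m and z of carrier in the frame of fixture below 0.018 m and y of carrier in the frame of fixture between -0.008 and 0.008 m and value of joint clamp between -0.06 and 0.07 rad), for 0.3 s.
2. every pellet stands in a well of its own while the carrier is clamped (x of carrier in the frame of fixture above 0.03 m and value of joint clamp between -0.06 and 0.07 rad and (distance between pellet0 and well0 below 0.01 m or distance between pellet0 and well1 below 0.01 m or distance between pellet0 and well2 below 0.01 m or distance between pellet0 and well3 below 0.01 m or distance between pellet0 and well4 below 0.01 m or distance between pellet0 and well5 below 0.01 m) and angle between each of pellet0, pellet1, pellet2, pellet3, pellet4's own z axis and vertical below 0.15 rad and (distance between pellet1 and well0 below 0.01 m or distance between pellet1 and well1 below 0.01 m or distance between pellet1 and well2 below 0.01 m or distance between pellet1 and well3 below 0.01 m or distance between pellet1 and well4 below 0.01 m or distance between pellet1 and well5 below 0.01 m) and (distance between pellet2 and well0 below 0.01 m or distance between pellet2 and well1 below 0.01 m or distance between pellet2 and well2 below 0.01 m or distance between pellet2 and well3 below 0.01 m or distance between pellet2 and well4 below 0.01 m or distance between pellet2 and well5 below 0.01 m) and (distance between pellet3 and well0 below 0.01 m or distance between pellet3 and well1 below 0.01 m or distance between pellet3 and well2 below 0.01 m or distance between pellet3 and well3 below 0.01 m or distance between pellet3 and well4 below 0.01 m or distance between pellet3 and well5 below 0.01 m) and (distance between pellet4 and well0 below 0.01 m or distance between pellet4 and well1 below 0.01 m or distance between pellet4 and well2 below 0.01 m or distance between pellet4 and well3 below 0.01 m or distance between pellet4 and well4 below 0.01 m or distance between pellet4 and well5 below 0.01 m)), for 0.3 s.
3. the clamp is swung fully back open (value of joint clamp above 1.3 rad), for 0.2 s.
At the end, for the whole second after the job is handed in: Clamp open (joint over 1.3), carrier lying in the slideway within 10 mm of the end stop away from the clamp, every pellet present standing upright in a well of its own (within 10 mm of the well floor's centre), all at rest, bystanders within 40 mm of where they were (value of joint clamp above 1.3 rad and x of carrier in the frame of fixture below -0.03 m and z of carrier in the frame of fixture below 0.018 m and y of carrier in the frame of fixture between -0.008 and 0.008 m and linear speed of each of carrier, pellet0, pellet1, pellet2, pellet3, pellet4 below 0.02 m/s and (distance between pellet0 and well0 below 0.01 m or distance between pellet0 and well1 below 0.01 m or distance between pellet0 and well2 below 0.01 m or distance between pellet0 and well3 below 0.01 m or distance between pellet0 and well4 below 0.01 m or distance between pellet0 and well5 below 0.01 m) and angle between each of pellet0, pellet1, pellet2, pellet3, pellet4's own z axis and vertical below 0.15 rad and (distance between pellet1 and well0 below 0.01 m or distance between pellet1 and well1 below 0.01 m or distance between pellet1 and well2 below 0.01 m or distance between pellet1 and well3 below 0.01 m or distance between pellet1 and well4 below 0.01 m or distance between pellet1 and well5 below 0.01 m) and (distance between pellet2 and well0 below 0.01 m or distance between pellet2 and well1 below 0.01 m or distance between pellet2 and well2 below 0.01 m or distance between pellet2 and well3 below 0.01 m or distance between pellet2 and well4 below 0.01 m or distance between pellet2 and well5 below 0.01 m) and (distance between pellet3 and well0 below 0.01 m or distance between pellet3 and well1 below 0.01 m or distance between pellet3 and well2 below 0.01 m or distance between pellet3 and well3 below 0.01 m or distance between pellet3 and well4 below 0.01 m or distance between pellet3 and well5 below 0.01 m) and (distance between pellet4 and well0 below 0.01 m or distance between pellet4 and well1 below 0.01 m or distance between pellet4 and well2 below 0.01 m or distance between pellet4 and well3 below 0.01 m or distance between pellet4 and well4 below 0.01 m or distance between pellet4 and well5 below 0.01 m) and distance of each of tipbox, beaker, jar from where it was at the start of the episode below 0.04 m); the robot touches nothing.
It fails at once if the blue pipette-tip box with clear lid is knocked over or shoved away (distance of tipbox from where it was at the start of the episode above 0.04 m or angle between tipbox's own z axis and vertical above 0.5 rad).
It fails at once if the amber beaker is knocked over or shoved away (distance of beaker from where it was at the start of the episode above 0.04 m or angle between beaker's own z axis and vertical above 0.5 rad).
It fails at once if the white jar with orange cap is knocked over or shoved away (distance of jar from where it was at the start of the episode above 0.04 m or angle between jar's own z axis and vertical above 0.5 rad).
Of pellet0, pellet1, pellet2, pellet3, pellet4 only 3 to 5 are there at a start; the rules pass over those that are not, and their reading is None.
At some moment in a run one of pellet0, pellet1, pellet2, pellet3, pellet4 may be knocked a few centimetres aside while the robot is not near it.
It also fails if it takes over 210 s, if anything falls off the work surface, if the arm or the gripper's body presses on something with over 40 N, if the wrist force passes 120 N, or if a joint passes its speed limit or range.

## Working session

There is one attempt and no reset: what is moved stays moved. The work goes in short steps, Python scripts to look and compute and a tool call to move; the robot and the scene stay as the last step left them, time stands still between calls to the robot, and variables do not carry over. Pictures are saved under pics/ and viewed, and the job is handed in when it is done.

Besides the shell and the picture viewer there is one more tool, called after "Request:" as a command line: name --pt "numbers of a row" for each row, then --argument value for the rest. servo_tool: Moves the arm, as the interface text tells. Its arguments: {"type":"object","properties":{"moves":{"type":"array"},"grip_force":{"type":"number"}},"required":["moves"]}

```bash
mkdir -p pics; ls
python3 - <<'E'
from cell import *
import cv2
s=sense();print(s); print(grip_point_offset)
for n in ("scene","top","wrist"):
    m=camera_model(n);print(n,m)
    cv2.imwrite(f"pics/{n}0.png",get_image(n))
E
```

```text
pics
{'time_s': 0.0, 'joint_positions': array([-9.10415808e-01,  2.55762268e-01,  1.07030094e-01, -4.80216674e-04,
       -1.42392330e+00, -2.84591801e-01]), 'qd': array([-0.00212398, -0.00095225, -0.00078577,  0.00062274,  0.0010148 ,
        0.00094145]), 'joint_efforts': array([ 5.64563634e-04, -3.86629879e+01,  2.37939048e+01,  5.36508635e+00,
       -6.17659738e-03,  4.90527214e-05]), 'tool_pos': array([ 0.20178072, -0.5112678 ,  0.3029969 ]), 'tool_rot': array([-2.11579279e-04, -1.86755906e-01,  9.82405879e-01,  9.35811127e-04]), 'contact_force': array([-1.01889554,  1.39199719,  0.08133929]), 'wrist_torque': array([-0.03290294,  0.02428281,  0.0149496 ]), 'grip_width': 0.08518726438047734}
0.0539
scene {'fx': 586.0665706964593, 'fy': 586.0665706964593, 'cx': 317.91235270800286, 'cy': 234.04027492484732, 'pose': array([[-0.64787759,  0.59959062, -0.46983584,  1.27897073],
       [ 0.76170313,  0.50350966, -0.40778225,  0.48650561],
       [-0.00793553, -0.62206841, -0.78292268,  1.24420412],
       [ 0.        ,  0.        ,  0.        ,  1.        ]])}
top {'fx': 454.0274518392414, 'fy': 454.0274518392414, 'cx': 319.8655837114158, 'cy': 234.20484177741469, 'pose': array([[ 0.0279499 , -0.99178759,  0.1248046 ,  0.49202806],
       [-0.9994677 , -0.02982888, -0.01321178, -0.100959  ],
       [ 0.01682606, -0.1243689 , -0.99209337,  1.02247267],
       [ 0.        ,  0.        ,  0.        ,  1.        ]])}
wrist {'fx': 371.64829954431775, 'fy': 371.64829954431775, 'cx': 319.494242947667, 'cy': 240.16249443170537, 'pose': array([[-0.36698894,  0.89887622,  0.23945911,  0.14009686],
       [ 0.93022174,  0.3539071 ,  0.09714565, -0.53599013],
       [ 0.00257563,  0.25840145, -0.96603419,  0.37284508],
       [ 0.        ,  0.        ,  0.        ,  1.        ]])}
```

View pics/scene0.png

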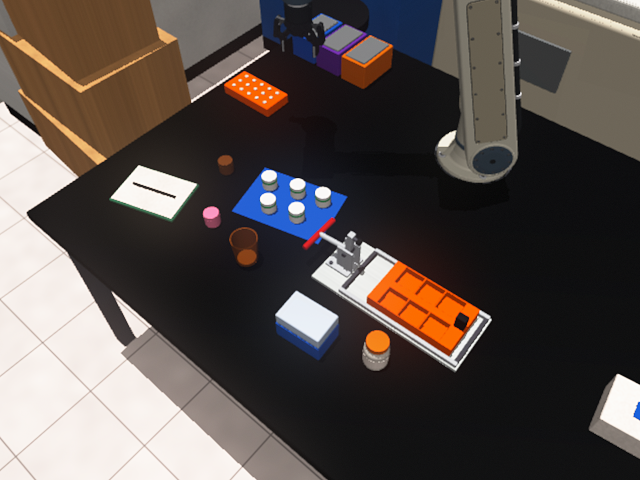

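View pics/top0.png

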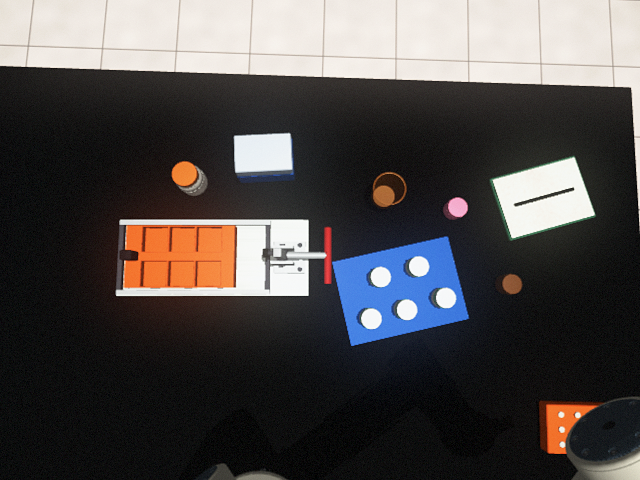

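View pics/wrist0.png

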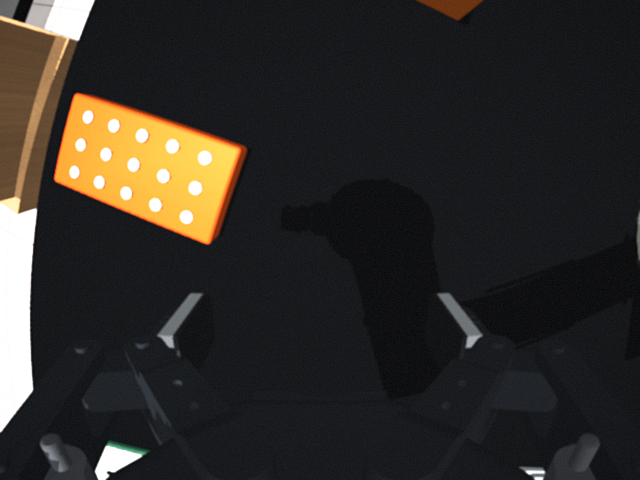

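The top view shows five pellets on the mat, the carrier at the non-clamp end and the clamp open. I'll enlarge it to get corner pixels.

```bash
cat > h.py <<'E'
import numpy as np,cv2
from cell import *
def ray(m,u,v,fish=False):
    x=(u-m['cx'])/m['fx'];y=(v-m['cy'])/m['fy']
    if fish:
        r=np.hypot(x,y);d=np.array([x/r*np.sin(r),y/r*np.sin(r),np.cos(r)]) if r>1e-9 else np.array([0,0,1.])
    else: d=np.array([x,y,1.])
    P=m['pose'];return P[:3,3],P[:3,:3]@d
def p2w(m,u,v,z,fish=False):
    o,d=ray(m,u,v,fish);return o+d*(z-o[2])/d[2]
def w2p(m,p,fish=False):
    P=m['pose'];c=P[:3,:3].T@(np.asarray(p)-P[:3,3])
    if fish:
        r=np.hypot(c[0],c[1]);th=np.arctan2(r,c[2]);k=th/r
        return np.array([m['cx']+m['fx']*c[0]*k,m['cy']+m['fy']*c[1]*k])
    return np.array([m['cx']+m['fx']*c[0]/c[2],m['cy']+m['fy']*c[1]/c[2]])
E
python3 - <<'E'
import cv2
i=cv2.imread('pics/top0.png')
cv2.imwrite('pics/t1.png',cv2.resize(i[200:315,100:350],None,fx=3.2,fy=3.2,interpolation=cv2.INTER_CUBIC))
cv2.imwrite('pics/t2.png',cv2.resize(i[225:355,320:530],None,fx=3.8,fy=3.8,interpolation=cv2.INTER_CUBIC))
E
```

```text
(no output)
```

View pics/t1.png

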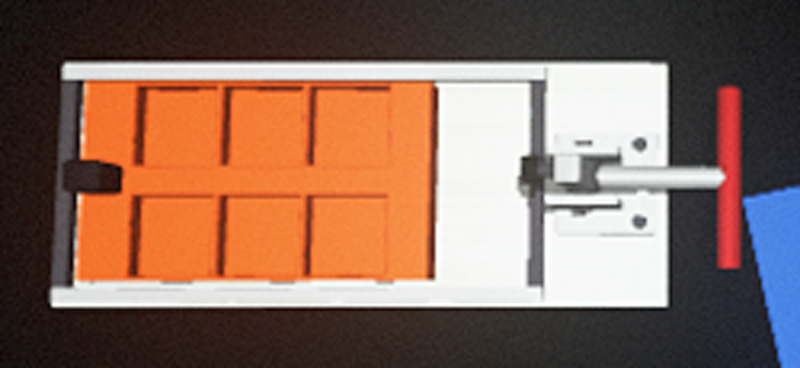

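View pics/t2.png

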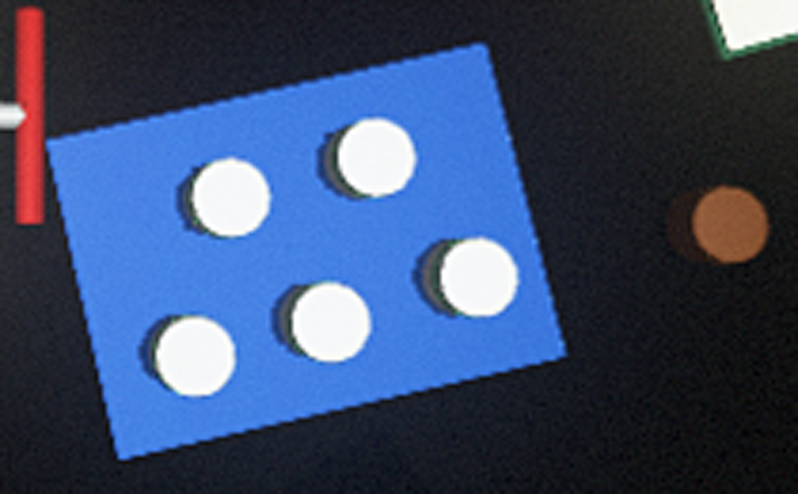

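Run:
```python
from h import *
from scipy.optimize import least_squares
m=camera_model('top')
f=lambda u,v:(100+u/3.2,200+v/3.2)
obs=[(f(667,62),(.251,.085,.012)),(f(667,306),(.251,-.085,.012)),(f(63,62),(-.171,.085,.024)),(f(50,306),(-.171,-.085,.024)),
 (f(729,88),(.292,.06,.067)),(f(729,268),(.292,-.06,.067))]
def F(x):
    c,s=np.cos(x[2]),np.sin(x[2]);R=np.array([[c,-s,0],[s,c,0],[0,0,1]])
    return np.concatenate([w2p(m,R@np.array(p)+[x[0],x[1],0])-u for u,p in obs])
r=least_squares(F,[.5,.1,-1.57]);print(r.x,F(r.x).reshape(-1,2).round(1))
# carrier corners, top z .046
for u,v in [(83,82),(436,82),(77,279),(436,280),(95,176)]:
    w=p2w(m,*f(u,v),.046)-[r.x[0],r.x[1],0];c,s=np.cos(r.x[2]),np.sin(r.x[2]);print((c*w[0]+s*w[1]).round(4),(-s*w[0]+c*w[1]).round(4))
g=lambda u,v:(320+u/3.8,225+v/3.8)
for u,v in [(231,198),(377,157),(479,278),(331,322),(196,356)]: print('pel',p2w(m,*g(u,v),.046).round(4))
for u,v in [(47,140),(487,43),(567,355),(120,460)]: print('mat',p2w(m,*g(u,v),.004).round(4))
print('bar',p2w(m,*f(729,178),.067))
for n,u,v,z in [('box',264,155,.09),('beak',389,190,.085),('jar',185,174,.09)]: print(n,p2w(m,u,v,z).round(3))
```

```text
[ 0.55921317  0.15866482 -1.54079206] [[ 0.8  0.2]
 [ 0.8  0.1]
 [-1.5 -0.8]
 [-1.6  0.6]
 [ 0.6 -0.4]
 [ 0.8  0.1]]
-0.1442 0.0661
0.0931 0.0662
-0.1415 -0.0658
0.0958 -0.067
-0.133 0.0026
pel [ 0.526  -0.2473  0.046 ]
pel [ 0.5515 -0.3301  0.046 ]
pel [ 0.4851 -0.3878  0.046 ]
pel [ 0.4584 -0.3043  0.046 ]
pel [ 0.4375 -0.2287  0.046 ]
mat [ 0.5585 -0.1443  0.004 ]
mat [ 0.6241 -0.4059  0.004 ]
mat [ 0.4416 -0.4515  0.004 ]
mat [ 0.3748 -0.1911  0.004 ]
bar [ 0.56721112 -0.13171377  0.067     ]
box [0.774 0.009 0.09 ]
beak [ 0.708 -0.257  0.085]
jar [0.728 0.173 0.09 ]
```

Request:
servo_tool --pt "0 0 0 0 0 -0.175 -1" --pt "0 0 0 0 0 -0.175 -1" --pt "0 0 0 0 0 -0.175 -1" --pt "0 0 0 0 0 -0.175 -1" --pt "0 0 0 0 0 -0.175 -1" --pt "0 0 0 0 0 -0.175 -1" --pt "0 0 0 0 0 -0.175 -1" --pt "-0.05 -0.025 0 0 0 0 -1" --pt "-0.05 -0.025 0 0 0 0 -1" --pt "-0.05 -0.025 0 0 0 0 -1" --pt "-0.05 -0.025 0 0 0 0 -1" --pt "-0.05 -0.025 0 0 0 0 -1"

```text
time_s: 1.65
tool_pos: [0.3196, -0.2563, 0.3038]
tool_rot: [-0.0, 0.718, -0.697, 0.0]
contact_force: [2.0, -0.9, 0.7]
grip_width: 0.085
```

Request:
servo_tool --pt "-0.05 -0.025 0 0 0 0 -1" --pt "-0.05 -0.025 0 0 0 0 -1" --pt "-0.05 -0.025 0 0 0 0 -1" --pt "-0.05 -0.025 0 0 0 0 -1" --pt "-0.05 -0.025 0 0 0 0 -1" --pt "-0.05 -0.025 0 0 0 0 -1" --pt "-0.05 -0.025 0 0 0 0 -1" --pt "-0.05 -0.025 0 0 0 0 -1" --pt "0 0 0 0 0 0 -1"

```text
time_s: 2.78
tool_pos: [0.5079, 0.1508, 0.3021]
tool_rot: [0.001, 0.719, -0.695, -0.001]
contact_force: [-0.6, 0.7, -0.7]
grip_width: 0.0854
```

Run:
```python
from h import *
s=sense();print(s['time_s'],s['joint_positions'].round(3),s['tool_pos'],s['tool_rot'].round(4))
m=camera_model('wrist');print(m['pose'].round(3))
cv2.imwrite('pics/w1.png',get_image('wrist'))
x=[ 0.55921317 , 0.15866482, -1.54079206];c,sn=np.cos(x[2]),np.sin(x[2])
w=lambda p:np.array([x[0]+c*p[0]-sn*p[1],x[1]+sn*p[0]+c*p[1],p[2]])
for p in [(-.14,0,.086),(.251,.085,.012),(.251,-.085,.012),(-.171,.085,.012),(-.171,-.085,.012),(.292,.06,.067)]: print(p,w2p(m,w(p),True).round(0),w2p(camera_model('scene'),w(p)).round(0))
```

```text
2.775 [ 5.84e-01  2.17e-01  5.40e-02 -1.00e-03 -1.41e+00 -5.51e-01] [0.50790527 0.15076173 0.30209517] [ 1.200e-03  7.187e-01 -6.953e-01 -6.000e-04]
[[-0.999 -0.031 -0.011  0.509]
 [-0.033  0.965  0.258  0.085]
 [ 0.003  0.259 -0.966  0.372]
 [ 0.     0.     0.     1.   ]]
(-0.14, 0, 0.086) [263. 379.] [466. 319.]
(0.251, 0.085, 0.012) [186. -18.] [309. 273.]
(0.251, -0.085, 0.012) [352. -28.] [349. 232.]
(-0.171, 0.085, 0.012) [202. 360.] [453. 369.]
(-0.171, -0.085, 0.012) [346. 364.] [490. 317.]
(0.292, 0.06, 0.067) [196. -79.] [302. 246.]
```

View pics/w1.png

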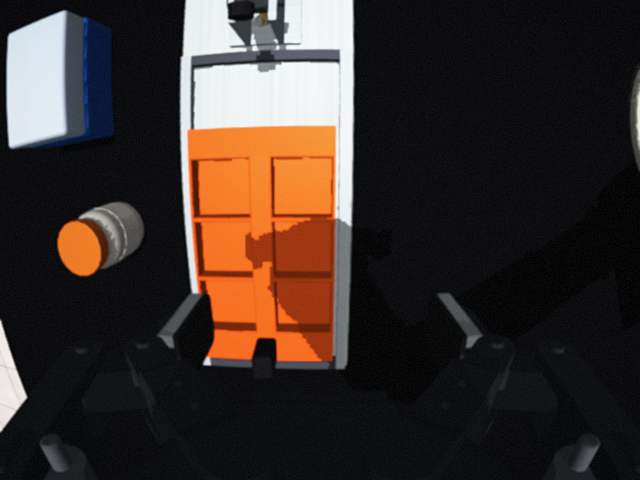

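Run:
```python
import cv2
i=cv2.imread('pics/w1.png')
cv2.imwrite('pics/w1a.png',cv2.resize(i[300:390,170:370],None,fx=4,fy=4,interpolation=cv2.INTER_CUBIC))
i=cv2.imread('pics/scene0.png')
cv2.imwrite('pics/s1a.png',cv2.resize(i[210:375,300:500],None,fx=3.6,fy=3.6,interpolation=cv2.INTER_CUBIC))
```

```text
(no output)
```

View pics/w1a.png

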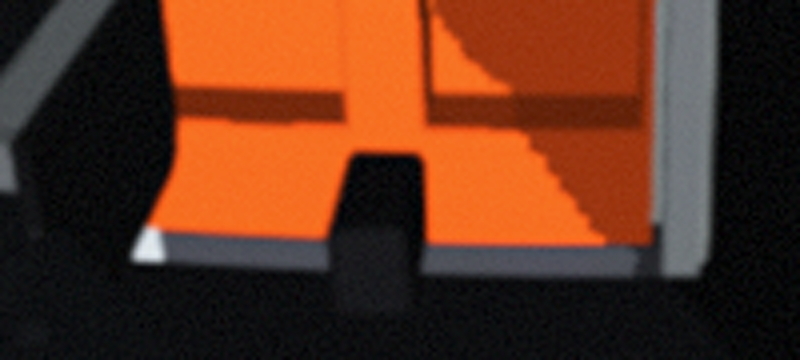

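View pics/s1a.png

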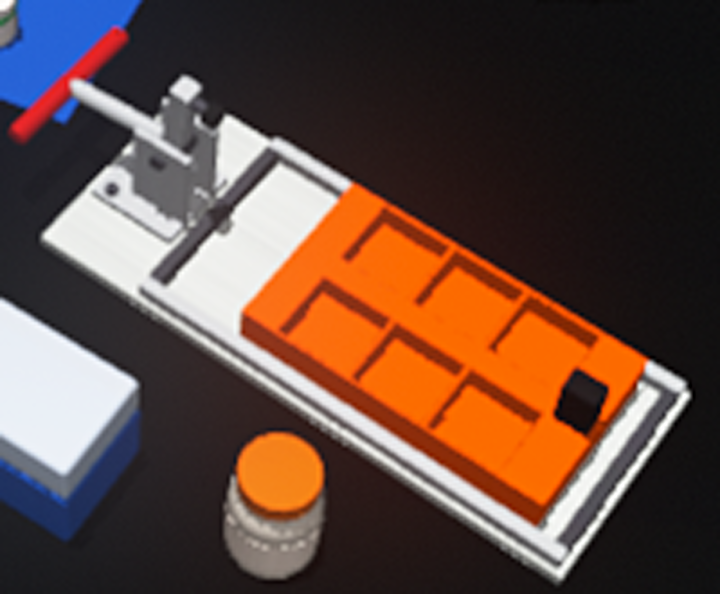

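```bash
cat > fit1.py <<'E'
from h import *
from scipy.optimize import least_squares
mt=camera_model('top');ms=camera_model('scene');mw=camera_model('wrist')
f=lambda u,v:(100+u/3.2,200+v/3.2)
S=lambda u,v:(300+u/3.6,210+v/3.6)
W=lambda u,v:(170+u/4,300+v/4)
O=[('t',f(667,62),(.251,.085,.012),0),('t',f(667,306),(.251,-.085,.012),0),('t',f(63,62),(-.171,.085,.024),0),('t',f(50,306),(-.171,-.085,.024),0),
('t',f(729,88),(.292,.06,.067),0),('t',f(729,268),(.292,-.06,.067),0),
('t',f(83,82),(-.116,.067,.046),1),('t',f(436,82),(.116,.067,.046),1),('t',f(77,279),(-.116,-.067,.046),1),('t',f(436,280),(.116,-.067,.046),1),
('s',S(42,238),(.251,.085,.012),0),('s',S(562,572),(-.171,.085,.012),0),('s',S(690,390),(-.171,-.085,.024),0),('s',S(120,35),(.292,-.06,.067),0),('s',S(17,132),(.292,.06,.067),0),
('s',S(355,185),(.116,-.067,.046),1),('s',S(243,320),(.116,.067,.046),1),('s',S(540,510),(-.116,.067,.046),1),('s',S(645,362),(-.116,-.067,.046),1),
('w',W(371,270),(-.1,0,.086),1),('w',W(705,275),(-.171,-.085,.024),0),('w',W(650,243),(-.116,-.067,.046),1)]
def w(x,p,c):
    q=np.array(p,float)
    if c: q=q+[x[3],x[4],0]
    C,s=np.cos(x[2]),np.sin(x[2]);return np.array([x[0]+C*q[0]-s*q[1],x[1]+s*q[0]+C*q[1],q[2]])
def F(x):
    r=[]
    for n,u,p,c in O:
        m={'t':mt,'s':ms,'w':mw}[n];r.append((w2p(m,w(x,p,c),n=='w')-u)*{'t':2.1,'s':2.6,'w':.8}[n])
    return np.concatenate(r)
r=least_squares(F,[.56,.16,-1.54,-.03,0],loss='soft_l1',f_scale=2)
print(r.x.round(4))
for o,e in zip(O,F(r.x).reshape(-1,2)): print(o[0],o[2],e.round(1))
E
python3 fit1.py
```

```text
[ 5.5890e-01  1.6140e-01 -1.5406e+00 -2.6200e-02  6.0000e-04]
t (0.251, 0.085, 0.012) [-0.8  0.5]
t (0.251, -0.085, 0.012) [-0.9  0.4]
t (-0.171, 0.085, 0.024) [-5.7 -1.4]
t (-0.171, -0.085, 0.024) [-6.   1.5]
t (0.292, 0.06, 0.067) [-1.5 -0.6]
t (0.292, -0.06, 0.067) [-1.   0.5]
t (-0.116, 0.067, 0.046) [-0.7 -1.2]
t (0.116, 0.067, 0.046) [-5.9 -1.2]
t (-0.116, -0.067, 0.046) [-3.5  0.8]
t (0.116, -0.067, 0.046) [-8.7 -0.3]
s (0.251, 0.085, 0.012) [-4.6 -5.8]
s (-0.171, 0.085, 0.012) [-4.5  1. ]
s (-0.171, -0.085, 0.024) [ 0.2 -7.6]
s (0.292, -0.06, 0.067) [-2.7 -4.1]
s (0.292, 0.06, 0.067) [-4.1  0.2]
s (0.116, -0.067, 0.046) [-3.6 -3.4]
s (0.116, 0.067, 0.046) [-3.7 -8.9]
s (-0.116, 0.067, 0.046) [-0.4 -5.2]
s (-0.116, -0.067, 0.046) [-0.2 -3. ]
w (-0.1, 0, 0.086) [-1.3  2.6]
w (-0.171, -0.085, 0.024) [0.6 2.8]
w (-0.116, -0.067, 0.046) [-0.8  1.2]
```

Request:
servo_tool --pt "-0.045 -0.017 0 0 0 0 -1" --pt "-0.045 -0.017 0 0 0 0 -1" --pt "-0.045 -0.017 0 0 0 0 -1" --pt "0 0 0.045 0 0 0 -1" --pt "0 0 0.045 0 0 0 -1" --pt "0 0 0.045 0 0 0 -1" --pt "0 0 0.03 0 0 0 -1" --pt "0 0 0.007 0 0 0 -1" --pt "0 0 0 0 0 0 -1"

```text
time_s: 3.95
tool_pos: [0.5546, 0.2839, 0.1328]
tool_rot: [-0.0, 0.718, -0.697, 0.0]
contact_force: [-0.4, 0.1, -0.0]
grip_width: 0.0853
```

Run:
```python
from h import *
s=sense();print(s['time_s'],s['tool_pos'],s['tool_rot'].round(4),s['contact_force'])
cv2.imwrite('pics/w2.png',get_image('wrist'))
```

```text
3.95 [0.55455534 0.28390435 0.13280462] [-4.000e-04  7.175e-01 -6.965e-01  3.000e-04] [-0.37899565  0.06225936 -0.02485588]
```

View pics/w2.png

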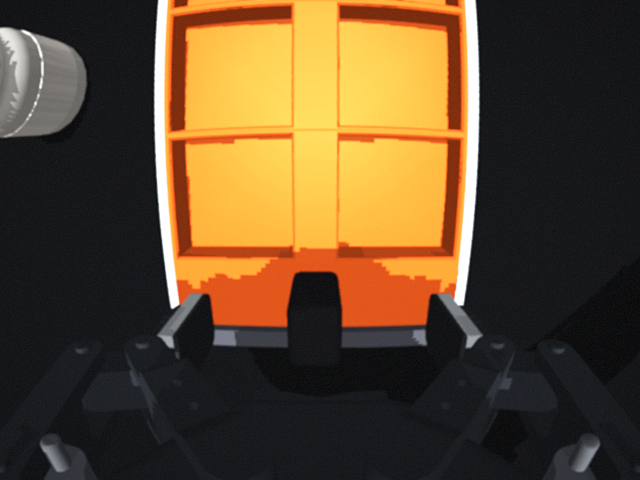

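The knob stands centred between the open fingers (around 315, 320), so I'll close on it.

Request:
servo_tool --pt "0 0 0 0 0 0 1" --pt "0 0 0 0 0 0 1" --pt "0 0 0 0 0 0 1" --pt "0 0 0 0 0 0 1" --pt "0 0 0 0 0 0 1" --grip_force 40

```text
time_s: 4.62
tool_pos: [0.5545, 0.2846, 0.1324]
tool_rot: [-0.001, 0.718, -0.696, 0.0]
contact_force: [0.5, -0.2, 2.3]
grip_width: 0.0192
```

Run:
```python
from h import *
s=sense();print(s['time_s'],s['tool_pos'],s['grip_width'],s['contact_force'])
cv2.imwrite('pics/w3.png',get_image('wrist'))
```

```text
4.625 [0.5545011  0.28456439 0.1324209 ] 0.019183459662263647 [ 0.47719871 -0.2434842   2.31169988]
```

View pics/w3.png

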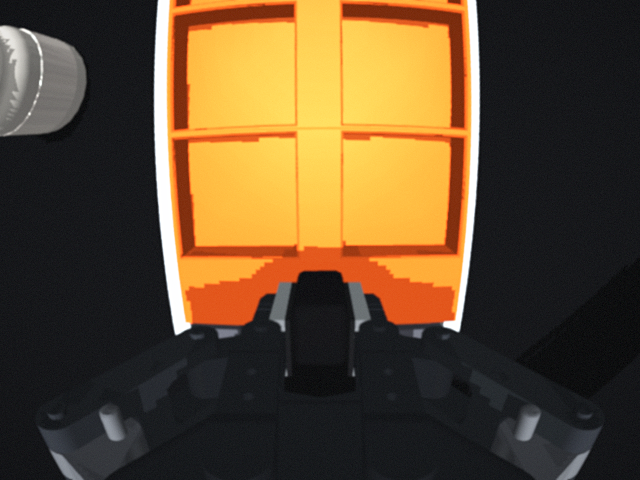

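Request:
servo_tool --pt "0.01 0 0 0 0 0 1" --pt "0.01 0 0 0 0 0 1" --pt "0.01 0 0 0 0 0 1" --pt "0.01 0 0 0 0 0 1" --pt "0.01 0 0 0 0 0 1" --pt "0.005 0 0 0 0 0 1" --pt "0 0 0 0 0 0 1"

```text
time_s: 5.55
tool_pos: [0.5562, 0.2283, 0.1324]
tool_rot: [-0.0, 0.717, -0.697, 0.0]
contact_force: [0.3, 1.8, 5.9]
grip_width: 0.0191
```

Request:
servo_tool --pt "0.003 0 0 0 0 0 1" --pt "0.003 0 0 0 0 0 1" --pt "0 0 0 0 0 0 1"

```text
time_s: 5.92
tool_pos: [0.5564, 0.2229, 0.1324]
tool_rot: [-0.0, 0.718, -0.696, 0.0]
contact_force: [0.9, 3.7, 5.4]
grip_width: 0.0194
```

Request:
servo_tool --pt "0.003 0 0 0 0 0 1" --pt "0.002 0 0 0 0 0 1" --pt "0 0 0 0 0 0 1"

```text
time_s: 6.3
tool_pos: [0.557, 0.2198, 0.1324]
tool_rot: [-0.002, 0.718, -0.697, -0.0]
contact_force: [1.8, 9.5, 2.6]
grip_width: 0.0193
```

Request:
servo_tool --pt "0.003 0 0 0 0 0 1" --pt "0 0 0 0 0 0 1"

```text
time_s: 6.55
tool_pos: [0.5576, 0.2191, 0.133]
tool_rot: [-0.005, 0.718, -0.696, -0.001]
contact_force: [2.2, 16.3, 4.6]
grip_width: 0.0193
```

Request:
servo_tool --pt "0.003 0 0 0 0 0 1" --pt "0 0 0 0 0 0 1"

```text
time_s: 6.8
tool_pos: [0.5577, 0.2185, 0.1336]
tool_rot: [-0.007, 0.718, -0.696, -0.002]
contact_force: [-1.3, 25.9, 5.6]
grip_width: 0.0195
```

Request:
servo_tool --pt "-0.005 0 0 0 0 0 1" --pt "0 0 0 0 0 0 -0.2" --pt "0 0 0 0 0 0 -0.2" --pt "0 0 0 0 0 0 -0.2" --pt "0 0 -0.04 0 0 0 -0.2" --pt "0 0 -0.05 0 0 0 -0.2" --pt "0 0 -0.05 0 0 0 -0.2" --pt "0 0 -0.05 0 0 0 -0.2" --pt "0 0 0 0 0 0 -0.2"

```text
time_s: 7.92
tool_pos: [0.5574, 0.2171, 0.3267]
tool_rot: [-0.004, 0.717, -0.697, 0.002]
contact_force: [0.3, -0.1, -0.9]
grip_width: 0.0512
```

Run:
```python
from h import *
s=sense();print(s['time_s'],s['joint_positions'].round(3),s['tool_pos'],s['grip_width'])
m=camera_model('wrist')
cv2.imwrite('pics/w4.png',get_image('wrist'))
np.save('w4pose.npy',m['pose'])
```

```text
7.925 [ 0.633  0.343  0.287  0.002 -1.506 -0.604] [0.55742461 0.21708578 0.3267111 ] 0.051168564830686485
```

View pics/w4.png

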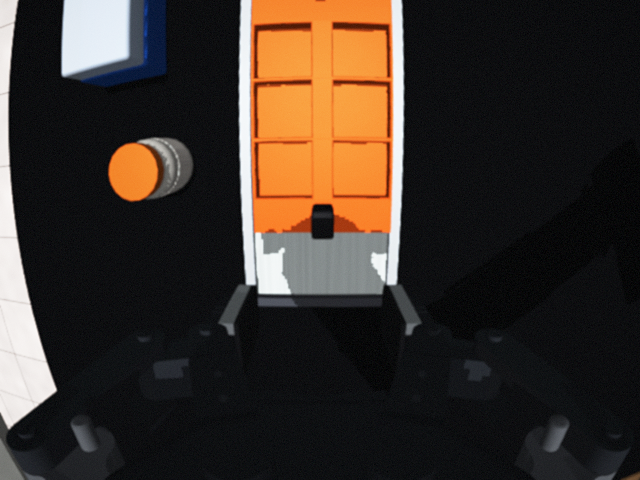

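Request:
servo_tool --pt "0.05 0.005 0 0 0 0 -0.2" --pt "0.05 0.005 0 0 0 0 -0.2" --pt "0.05 0.005 0 0 0 0 -0.2" --pt "0.05 0.005 0 0 0 0 -0.2" --pt "0.05 0.005 0 0 0 0 -0.2" --pt "0.05 0.005 0 0 0 0 -0.2" --pt "0.048 0.005 0 0 0 0 -0.2" --pt "0 0 0 0 0 0.175 -0.2" --pt "0 0 0 0 0 0.175 -0.2" --pt "0 0 0 0 0 0.175 -0.2" --pt "0 0 0 0 0 0.175 -0.2" --pt "0 0 0 0 0 0.175 -0.2"

```text
time_s: 9.48
tool_pos: [0.5309, -0.1317, 0.3201]
tool_rot: [-0.002, -0.352, 0.936, 0.001]
contact_force: [0.2, 0.1, 0.3]
grip_width: 0.0511
```

Request:
servo_tool --pt "0 0 0 0 0 0.175 -0.2" --pt "0 0 0 0 0 0.175 -0.2" --pt "0 0 0 0 0 0.175 -0.2" --pt "0 0 0 0 0 0.171 -0.2" --pt "0 0 0.05 0 0 0 -0.2" --pt "0 0 0.05 0 0 0 -0.2" --pt "0 0 0.04 0 0 0 -0.2" --pt "0 0 0 0 0 0 -0.2"

```text
time_s: 10.48
tool_pos: [0.5288, -0.1316, 0.1778]
tool_rot: [-0.005, -0.015, 1.0, 0.0]
contact_force: [0.1, 0.2, 0.8]
grip_width: 0.0508
```

Run:
```python
from h import *
s=sense();print(s['time_s'],s['joint_positions'].round(3),s['tool_pos'],s['tool_rot'].round(4),s['grip_width'])
m=camera_model('wrist')
cv2.imwrite('pics/w5.png',get_image('wrist'))
```

```text
10.475 [ 4.300e-02  3.220e-01 -1.290e-01 -1.000e-03 -1.130e+00 -1.584e+00] [ 0.52875774 -0.13162277  0.17781138] [-4.900e-03 -1.450e-02  9.999e-01  3.000e-04] 0.050779584353766276
```

View pics/w5.png

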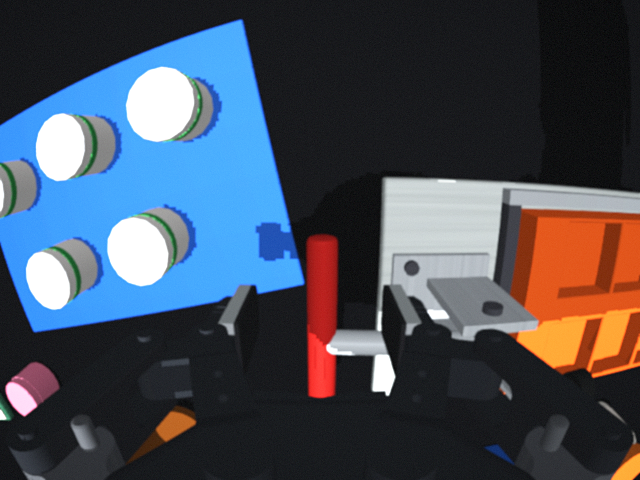

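Request:
servo_tool --pt "0 0 0.03 0 0 0 -0.2" --pt "0 0 0.026 0 0 0 -0.2" --pt "0 0 0 0 0 0 1" --pt "0 0 0 0 0 0 1" --pt "0 0 0 0 0 0 1" --pt "0 0 0 0 0 0 1" --grip_force 50

```text
time_s: 11.28
tool_pos: [0.5328, -0.1305, 0.1282]
tool_rot: [0.002, -0.015, 1.0, 0.001]
contact_force: [-1.0, 5.0, 2.2]
grip_width: 0.0142
```

Run:
```python
from h import *
s=sense();print(s['time_s'],s['tool_pos'],s['tool_rot'].round(4),s['grip_width'],s['contact_force'],s['wrist_torque'])
cv2.imwrite('pics/w6.png',get_image('wrist'))
# arc relative from angle1.48
import math
for a in np.arange(1.48,-.15,-.1):
    t=math.radians(80)-a
    print(round(a,2),round(.095*(math.cos(t)-math.cos(math.radians(80)-1.48))*1000,1),round(.095*(math.sin(t)-math.sin(math.radians(80)-1.48))*1000,1))
```

```text
11.275 [ 0.53276726 -0.13047434  0.12820785] [ 2.000e-03 -1.500e-02  9.999e-01  8.000e-04] 0.014222829186692229 [-1.02741001  4.97876598  2.15762477] [2.09174076 0.41291249 0.02069303]
1.48 0.0 0.0
1.38 0.3 9.5
1.28 -0.3 19.0
1.18 -1.9 28.3
1.08 -4.4 37.5
0.98 -7.8 46.4
0.88 -12.0 54.8
0.78 -17.1 62.9
0.68 -23.0 70.3
0.58 -29.6 77.2
0.48 -36.8 83.3
0.38 -44.6 88.7
0.28 -53.0 93.3
0.18 -61.7 97.0
0.08 -70.7 99.9
-0.02 -80.0 101.8
-0.12 -89.5 102.8
```

View pics/w6.png

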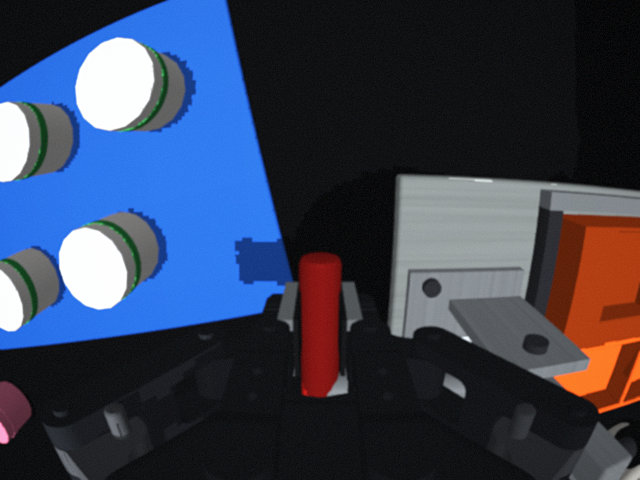

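The fingers hold the red bar on the robot's side of the stem. I'll follow the arc.

Request:
servo_tool --pt "0 0 -0.0095 0 0 0 1" --pt "0 0.0006 -0.0095 0 0 0 1" --pt "0 0.0016 -0.0093 0 0 0 1" --pt "0 0.0025 -0.0092 0 0 0 1" --pt "0 0.0034 -0.0089 0 0 0 1" --pt "0 0 0 0 0 0 1"

```text
time_s: 12.08
tool_pos: [0.5325, -0.124, 0.1742]
tool_rot: [0.002, -0.015, 1.0, -0.001]
contact_force: [3.4, -3.5, -3.7]
grip_width: 0.0138
```

Request:
servo_tool --pt "0 0.0042 -0.0084 0 0 0 1" --pt "0 0.0051 -0.0081 0 0 0 1" --pt "0 0.0059 -0.0074 0 0 0 1" --pt "0 0.0066 -0.0069 0 0 0 1" --pt "0 0.0072 -0.0061 0 0 0 1" --pt "0 0 0 0 0 0 1"

```text
time_s: 12.82
tool_pos: [0.5317, -0.098, 0.2141]
tool_rot: [0.003, -0.015, 1.0, -0.004]
contact_force: [-1.9, -11.6, 10.5]
grip_width: 0.0137
```

Request:
servo_tool --pt "0 0.0078 -0.0054 0 0 0 1" --pt "0 0.0084 -0.0046 0 0 0 1" --pt "0 0.0087 -0.0037 0 0 0 1" --pt "0 0.009 -0.0029 0 0 0 1" --pt "0 0 0 0 0 0 1"

```text
time_s: 13.45
tool_pos: [0.5305, -0.0636, 0.2329]
tool_rot: [0.004, -0.016, 1.0, -0.004]
contact_force: [-8.1, -6.1, 24.1]
grip_width: 0.0136
```

Request:
servo_tool --pt "0 0.007 -0.001 0 0 0 1" --pt "0 0 0 0 0 0 1" --pt "0 0 0 0 0 0 1"

```text
time_s: 13.82
tool_pos: [0.5303, -0.0557, 0.2341]
tool_rot: [0.004, -0.015, 1.0, -0.002]
contact_force: [-9.4, -3.3, 27.4]
grip_width: 0.0137
```

Run:
```python
from h import *
s=sense();print(s['time_s'],s['tool_pos'],s['tool_rot'].round(4),s['grip_width'],s['contact_force'],s['wrist_torque'])
i=get_image('scene');cv2.imwrite('pics/s2.png',cv2.resize(i[180:380,290:500],None,fx=3.5,fy=3,interpolation=cv2.INTER_CUBIC))
```

```text
13.825 [ 0.53026306 -0.05571503  0.23411659] [ 0.0041 -0.0155  0.9999 -0.0025] 0.013739258796198377 [-9.4386232  -3.25261178 27.41657115] [-1.10907997  3.41067578 -0.15609573]
```

View pics/s2.png

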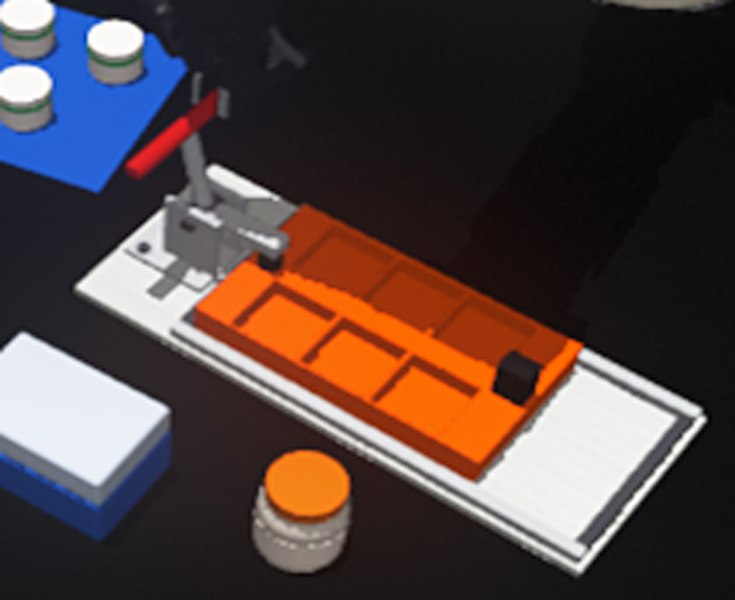

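Request:
servo_tool --pt "0 0 0 0 0 0 0.2" --pt "0 0 0 0 0 0 0.2" --pt "0 0 -0.05 0 0 0 0.2" --pt "0 0 -0.03 0 0 0 0.2" --pt "0.03 0.0 0 0 0 0 0.2" --pt "0 0 0 0 0 0 0.2"

```text
time_s: 14.62
tool_pos: [0.4982, -0.0546, 0.3075]
tool_rot: [0.0, -0.015, 1.0, 0.0]
contact_force: [-0.0, -0.2, 0.4]
grip_width: 0.0341
```

Run:
```python
from h import *
s=sense();print(s['time_s'],s['tool_pos'],s['tool_rot'].round(4),s['grip_width'],s['contact_force'],s['wrist_torque'])
i=get_image('scene');cv2.imwrite('pics/s3.png',cv2.resize(i[190:280,290:420],None,fx=5.5,fy=5.5,interpolation=cv2.INTER_CUBIC))
i=get_image('top');cv2.imwrite('pics/t3.png',i)
```

```text
14.625 [ 0.49816596 -0.05455221  0.30749887] [ 3.000e-04 -1.500e-02  9.999e-01  2.000e-04] 0.034140797834072846 [-0.01843356 -0.17721539  0.35174036] [-0.04174858 -0.01822536 -0.04354419]
```

View pics/s3.png

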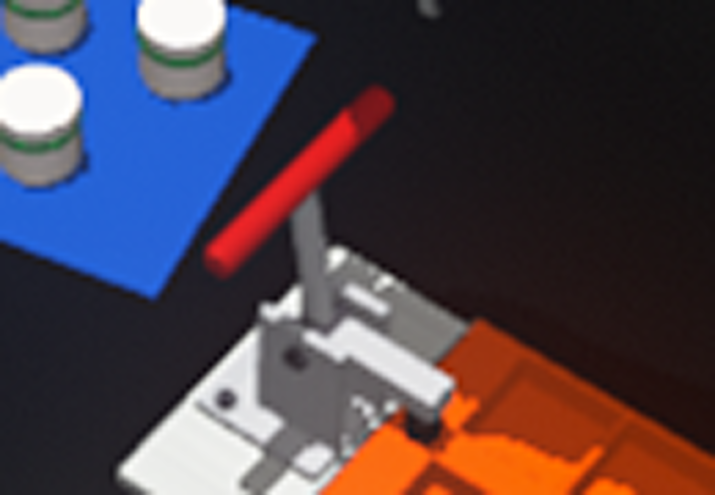

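View pics/t3.png

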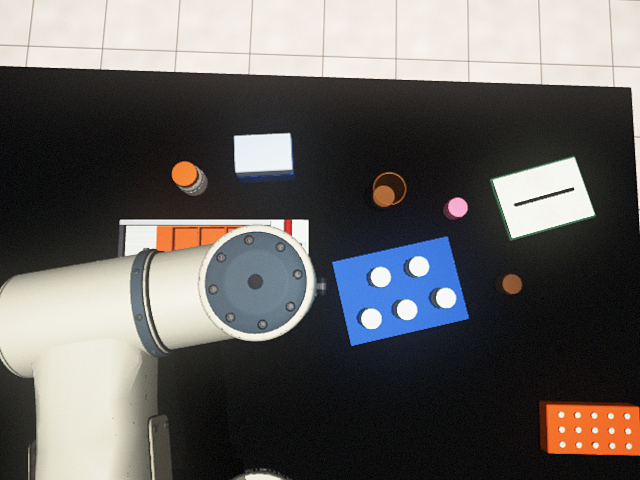

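Run:
```python
from h import *
import math
ms=camera_model('scene')
x=[.5589,.1614,-1.5406];C,s=np.cos(x[2]),np.sin(x[2])
w=lambda p:np.array([x[0]+C*p[0]-s*p[1],x[1]+s*p[0]+C*p[1],p[2]])
for a in (1.48,.2,.1,0,-.12):
    t=math.radians(80)-a
    print(a,[w2p(ms,w((.197+.095*math.cos(t),y,.075+.095*math.sin(t)))).round(1) for y in (-.06,.06)])
print('obs open',(333.3,219.7),(304.7,246.7),' now',(290+378/5.5,190+103/5.5),(290+220/5.5,190+262/5.5))
```

```text
1.48 [array([332.4, 218.2]), array([303.2, 246.8])]
0.2 [array([352.1, 204.5]), array([321.7, 234.6])]
0.1 [array([355.2, 205.4]), array([324.7, 235.7])]
0 [array([358.3, 206.6]), array([327.9, 237. ])]
-0.12 [array([362.1, 208.4]), array([331.7, 239.1])]
obs open (333.3, 219.7) (304.7, 246.7)  now (358.72727272727275, 208.72727272727272) (330.0, 237.63636363636363)
```

Request:
servo_tool --pt "0.0165 -0.043 0 0 0 0 -0.5" --pt "0.0165 -0.043 0 0 0 0 -0.5" --pt "0.0165 -0.043 0 0 0 0 -0.5" --pt "0.0165 -0.043 0 0 0 0 -0.5" --pt "0 0 0 0 0 -0.175 -0.5" --pt "0 0 0 0 0 -0.175 -0.5" --pt "0 0 0 0 0 -0.175 -0.5" --pt "0 0 0 0 0 -0.175 -0.5" --pt "0 0 0 0 0 -0.175 -0.5" --pt "0 0 0 0 0 -0.175 -0.5" --pt "0 0 0 0 0 -0.175 -0.5" --pt "0 0 0 0 0 -0.175 -0.5"

```text
time_s: 16.23
tool_pos: [0.4389, -0.2285, 0.3061]
tool_rot: [-0.0, -0.658, 0.753, 0.001]
contact_force: [-0.3, -0.7, 0.3]
grip_width: 0.0641
```

Request:
servo_tool --pt "0 0 0 0 0 -0.171 -0.5" --pt "0 0 0.05 0 0 0 -0.5" --pt "0 0 0 0 0 0 -0.5"

```text
time_s: 16.6
tool_pos: [0.4367, -0.2278, 0.2531]
tool_rot: [0.002, 0.717, -0.697, -0.004]
contact_force: [1.1, 0.2, 0.8]
grip_width: 0.0639
```

Run:
```python
from h import *
s=sense();print(s['time_s'],s['tool_pos'],s['tool_rot'].round(4),s['grip_width'])
m=camera_model('wrist');np.save('w7.npy',m['pose'])
cv2.imwrite('pics/w7.png',get_image('wrist'))
for p in [(.526,-.2473),(.5515,-.3301),(.4851,-.3878),(.4584,-.3043),(.4375,-.2287)]: print(p,w2p(m,p+(.046,),True).round(0))
```

```text
16.6 [ 0.43673158 -0.22778135  0.25308824] [ 0.0022  0.7174 -0.6966 -0.0042] 0.0638614540386409
(0.526, -0.2473) [201. 202.]
(0.5515, -0.3301) [170.  97.]
(0.4851, -0.3878) [257.  20.]
(0.4584, -0.3043) [289. 127.]
(0.4375, -0.2287) [315. 228.]
```

View pics/w7.png

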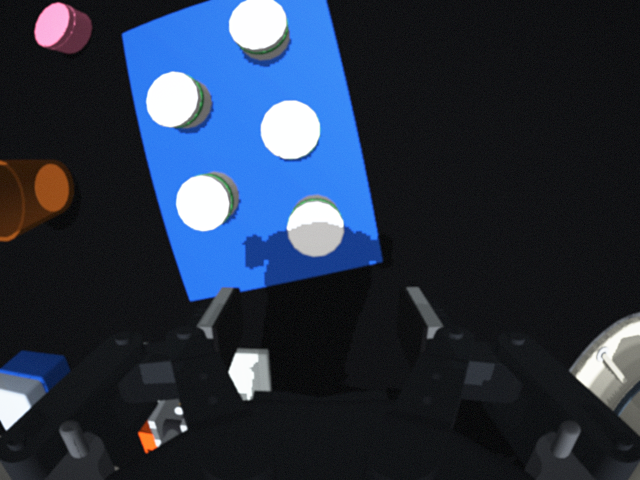

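Run:
```python
from h import *
m=camera_model('wrist')
for u,v in [(204,203),(174,101),(259,25),(291,130),(315.5,228)]: print(p2w(m,u,v,.046,True).round(4))
```

```text
[ 0.5273 -0.2469  0.046 ]
[ 0.5521 -0.328   0.046 ]
[ 0.4864 -0.386   0.046 ]
[ 0.4595 -0.3034  0.046 ]
[ 0.4392 -0.2289  0.046 ]
```

Request:
servo_tool --pt "0 0 0.05 0 0 0 -0.5" --pt "0 0 0.05 0 0 0 -0.5" --pt "0 0 0.04 0 0 0 -0.5" --pt "0 0 0.015 0 0 0 -0.5" --pt "0 0 0 0 0 0 -0.5"

```text
time_s: 17.27
tool_pos: [0.4396, -0.2288, 0.1025]
tool_rot: [0.0, 0.718, -0.696, 0.0]
contact_force: [0.2, 0.8, 1.2]
grip_width: 0.0645
```

Run:
```python
from h import *
s=sense();print(s['time_s'],s['tool_pos'],s['contact_force'])
cv2.imwrite('pics/w8.png',get_image('wrist'))
```

```text
17.275 [ 0.43956957 -0.22877574  0.10246142] [0.20748731 0.77469698 1.18254525]
```

View pics/w8.png

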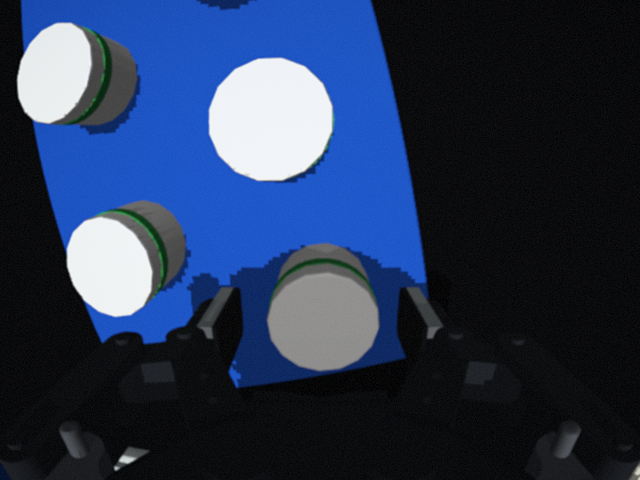

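Request:
servo_tool --pt "0 0 0.006 0 0 0 -0.5" --pt "0 0 0 0 0 0 1" --pt "0 0 0 0 0 0 1" --pt "0 0 0 0 0 0 1" --pt "0 0 0 0 0 0 1" --grip_force 40

```text
time_s: 17.95
tool_pos: [0.439, -0.2285, 0.0966]
tool_rot: [-0.0, 0.718, -0.696, 0.001]
contact_force: [-1.1, 1.1, 5.5]
grip_width: 0.0428
```

Request:
servo_tool --pt "0 0 -0.03 0 0 0 1" --pt "0 0 -0.05 0 0 0 1" --pt "0 0 -0.05 0 0 0 1" --pt "0 0 -0.05 0 0 0 1" --pt "0 0 -0.02 0 0 0 1" --pt "0 0 0 0 0 0 1"

```text
time_s: 18.7
tool_pos: [0.4389, -0.2283, 0.2967]
tool_rot: [-0.001, 0.718, -0.696, 0.001]
contact_force: [-0.1, 0.0, -1.5]
grip_width: 0.0427
```

Run:
```python
from h import *
s=sense();print(s['time_s'],s['tool_pos'],s['contact_force'],s['grip_width'])
cv2.imwrite('pics/w9.png',get_image('wrist'))
```

```text
18.7 [ 0.43885241 -0.22832796  0.29671247] [-0.10648493  0.00274384 -1.50434119] 0.04268690257624907
```

View pics/w9.png

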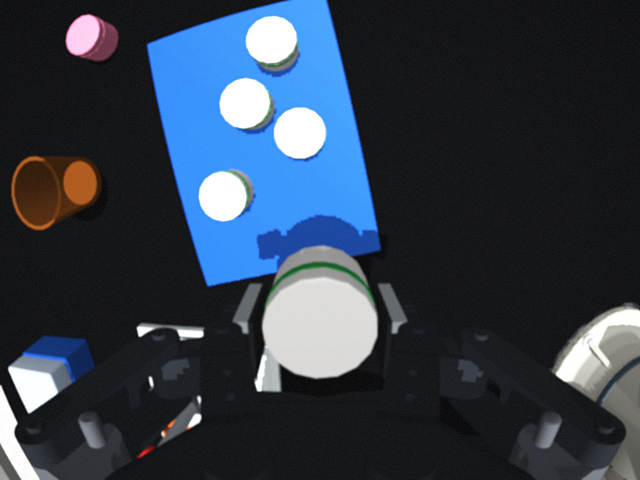

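```bash
cat > fx.py <<'E'
from h import *
X=[.5589,.1614,-1.5406]
def fw(p,x=X):
    C,s=np.cos(x[2]),np.sin(x[2]);return np.array([x[0]+C*p[0]-s*p[1],x[1]+s*p[0]+C*p[1],p[2]])
wells=[(-.015,-.037),(-.015,.037),(.043,-.037),(.043,.037),(.101,-.037),(.101,.037)]
E
python3 - <<'E'
from fx import *
m=camera_model('wrist');m['pose']=np.load('w4pose.npy')
i=cv2.imread('pics/w4.png')
for c in wells:
    q=[w2p(m,fw((c[0]+a*.027,c[1]+b*.027,.046)),True) for a,b in((1,1),(1,-1),(-1,-1),(-1,1))]
    cv2.polylines(i,[np.round(np.array(q)*16).astype(int)],True,(255,0,0),1,shift=4)
    print(fw(c+(.026,)).round(4))
cv2.imwrite('pics/w4b.png',cv2.resize(i[0:300,220:420],None,fx=2.9,fy=2,interpolation=cv2.INTER_CUBIC))
E
```

```text
[0.5215 0.1753 0.026 ]
[0.5954 0.1775 0.026 ]
[0.5232 0.1173 0.026 ]
[0.5972 0.1195 0.026 ]
[0.525  0.0593 0.026 ]
[0.5989 0.0616 0.026 ]
```

View pics/w4b.png

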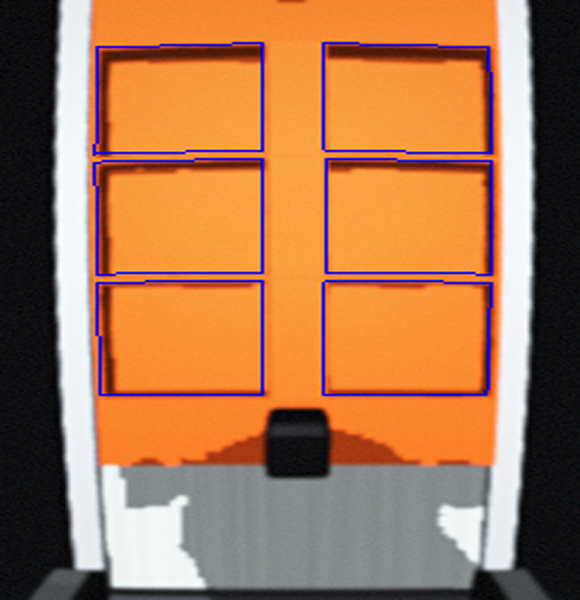

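Request:
servo_tool --pt "-0.05 -0.012 -0.02 0 0 0 1" --pt "-0.05 -0.012 0 0 0 0 1" --pt "-0.05 -0.012 0 0 0 0 1" --pt "-0.05 -0.012 0 0 0 0 1" --pt "-0.05 -0.012 0 0 0 0 1" --pt "-0.05 -0.012 0 0 0 0 1" --pt "-0.05 -0.012 0 0 0 0 1" --pt "-0.05 -0.011 0 0 0 0 1" --pt "0 0 0.05 0 0 0 1" --pt "0 0 0.05 0 0 0 1" --pt "0 0 0.05 0 0 0 1" --pt "0 0 0 0 0 0 1"

```text
time_s: 20.25
tool_pos: [0.5182, 0.1726, 0.1604]
tool_rot: [0.006, 0.717, -0.697, -0.002]
contact_force: [0.6, -0.0, -0.7]
grip_width: 0.0428
```

Run:
```python
from h import *
s=sense();print(s['time_s'],s['tool_pos'],s['tool_rot'].round(3),s['contact_force'],s['grip_width'])
cv2.imwrite('pics/w10.png',get_image('wrist'))
```

```text
20.25 [0.51818727 0.17259073 0.16035237] [ 0.006  0.717 -0.697 -0.002] [ 0.59593083 -0.04093683 -0.67519714] 0.04276265249502622
```

View pics/w10.png

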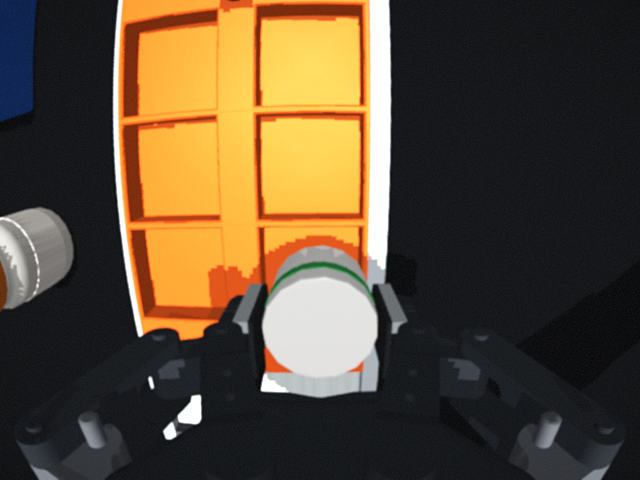

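Request:
servo_tool --pt "-0.002 -0.002 0.02 0 0 0 1" --pt "0 0 0.008 0 0 0 1" --pt "0 0 0 0 0 0 1" --pt "0 0 0 0 0 0 1"

```text
time_s: 20.8
tool_pos: [0.5239, 0.1766, 0.1391]
tool_rot: [-0.001, 0.718, -0.696, 0.0]
contact_force: [0.8, -0.1, -0.6]
grip_width: 0.0426
```

Request:
servo_tool --pt "0.001 0.002 0.01 0 0 0 1" --pt "0 0 0.006 0 0 0 1" --pt "0 0 0.003 0 0 0 1" --pt "0 0 0 0 0 0 1"

```text
time_s: 21.3
tool_pos: [0.5214, 0.1753, 0.1187]
tool_rot: [0.0, 0.718, -0.696, 0.0]
contact_force: [0.2, -1.1, -0.5]
grip_width: 0.0424
```

No contact yet and it sits at the nominal height, so I'll release.

Request:
servo_tool --pt "0 0 0 0 0 0 -0.3" --pt "0 0 0 0 0 0 -0.3" --pt "0 0 -0.02 0 0 0 -0.3" --pt "0 0 -0.05 0 0 0 -0.3" --pt "0.0 0 -0.05 0 0 0 -0.3" --pt "0.0 0 -0.05 0 0 0 -0.3" --pt "0 0 0 0 0 0 -0.3"

```text
time_s: 22.18
tool_pos: [0.5231, 0.1759, 0.2937]
tool_rot: [-0.005, 0.718, -0.696, 0.002]
contact_force: [0.1, -0.3, -1.4]
grip_width: 0.0557
```

Run:
```python
from h import *
s=sense();print(s['time_s'],s['tool_pos'],s['tool_rot'].round(3),s['contact_force'],s['grip_width'])
cv2.imwrite('pics/w11.png',get_image('wrist'))
i=get_image('scene');cv2.imwrite('pics/s4.png',i[130:390,180:530])
i=get_image('top');cv2.imwrite('pics/t4.png',cv2.resize(i[200:360,100:500],None,fx=2,fy=2))
```

```text
22.175 [0.52305697 0.17587502 0.29373848] [-0.005  0.718 -0.696  0.002] [ 0.11304413 -0.28696323 -1.44128301] 0.055682356479839046
```

View pics/w11.png

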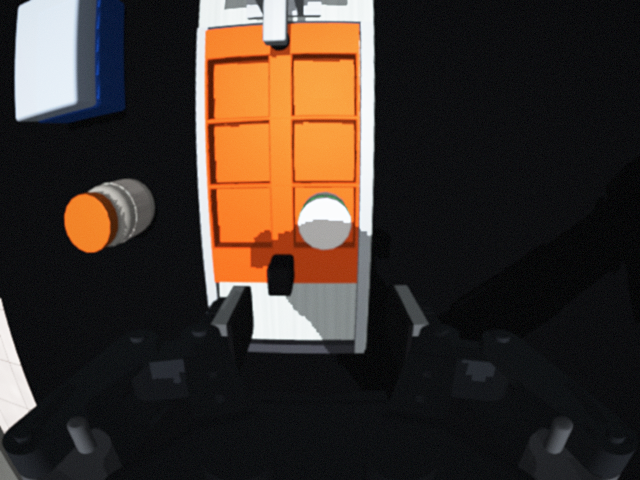

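View pics/s4.png

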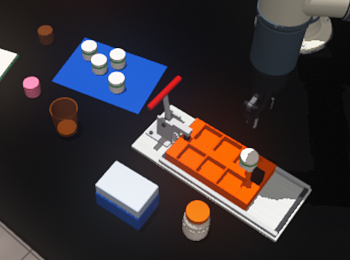

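View pics/t4.png

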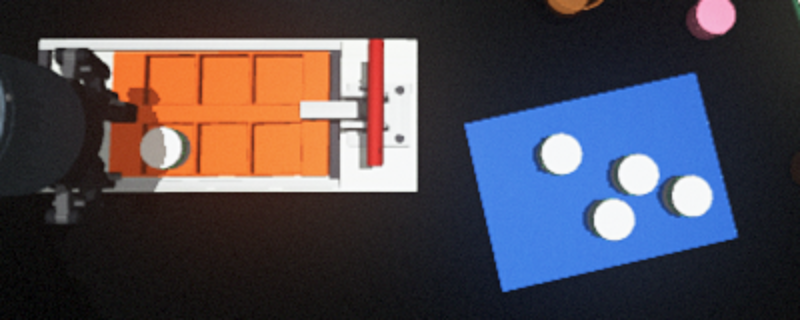

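Run:
```python
from h import *
m=camera_model('top')
P=[p2w(m,100+u/2,200+v/2,.046)+[.0012,.0012,0] for u,v in [(560,154),(637,174),(690,196),(612,219)]]
for p in P:print(p.round(4))
P=np.array(P);print(np.linalg.norm(P[:,None]-P[None],axis=2).round(3))
```

```text
[ 0.5274 -0.2444  0.046 ]
[ 0.5084 -0.3274  0.046 ]
[ 0.4866 -0.3843  0.046 ]
[ 0.46   -0.3007  0.046 ]
[[0.    0.085 0.146 0.088]
 [0.085 0.    0.061 0.055]
 [0.146 0.061 0.    0.088]
 [0.088 0.055 0.088 0.   ]]
```

Request:
servo_tool --pt "0.05 0.001 -0.01 0 0 0 -0.4" --pt "0.053 0.001 0 0 0 0 -0.4" --pt "0.053 0.001 0 0 0 0 -0.4" --pt "0.053 0.001 0 0 0 0 -0.4" --pt "0.053 0.001 0 0 0 0 -0.4" --pt "0.053 0.001 0 0 0 0 -0.4" --pt "0.053 0.001 0 0 0 0 -0.4" --pt "0.053 0.001 0 0 0 0 -0.4" --pt "0 0 0.05 0 0 0 -0.4" --pt "0 0 0.05 0 0 0 -0.4" --pt "0 0 0.04 0 0 0 -0.4" --pt "0 0 0 0 0 0 -0.4"

```text
time_s: 23.82
tool_pos: [0.5234, -0.2451, 0.1545]
tool_rot: [0.002, 0.717, -0.697, -0.004]
contact_force: [0.1, -0.9, 0.2]
grip_width: 0.0595
```

```bash
cat > look.py <<'E'
import sys
from h import *
s=sense();print(s['time_s'],s['tool_pos'].round(4),s['tool_rot'].round(3),s['contact_force'].round(1),s['grip_width'])
m=camera_model('wrist');np.save('wl.npy',m['pose'])
cv2.imwrite(f'pics/{sys.argv[1]}.png',get_image('wrist'))
E
python3 look.py w12
```

```text
23.825 [ 0.5234 -0.2451  0.1545] [ 0.002  0.717 -0.697 -0.004] [ 0.1 -0.9  0.2] 0.0594647637993276
```

View pics/w12.png

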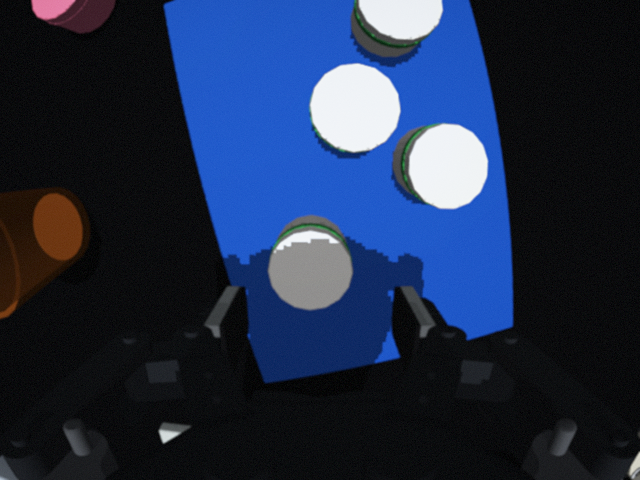

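```bash
cat > px.py <<'E'
import sys
from h import *
m=camera_model('wrist');m['pose']=np.load('wl.npy');z=float(sys.argv[1])
a=list(map(float,sys.argv[2:]))
for u,v in zip(a[::2],a[1::2]):
    p=p2w(m,u,v,z,True);t=sense()['tool_pos'];c,s=np.cos(-1.5406),np.sin(-1.5406);d=p-t
    print(p.round(4),'tool dx,dy',round(c*d[0]+s*d[1],4),round(s*d[0]-c*d[1],4))
E
python3 px.py .046 310 270 355 109 447 166 400 5
```

```text
[ 0.5262 -0.2471  0.046 ] tool dx,dy 0.0014 -0.001
[ 0.5069 -0.3276  0.046 ] tool dx,dy 0.0813 0.0207
[ 0.4595 -0.3029  0.046 ] tool dx,dy 0.0551 0.0673
[ 0.486 -0.383  0.046] tool dx,dy 0.136 0.0433
```

Request:
servo_tool --pt "0.001 -0.001 0.03 0 0 0 -0.4" --pt "0 0 0.022 0 0 0 -0.4" --pt "0 0 0.004 0 0 0 -0.4" --pt "0 0 0 0 0 0 -0.4"

```text
time_s: 24.38
tool_pos: [0.528, -0.247, 0.1045]
tool_rot: [-0.0, 0.718, -0.696, 0.001]
contact_force: [0.5, 0.1, 0.7]
grip_width: 0.0598
```

Request:
servo_tool --pt "0 0.001 0.007 0 0 0 -0.4" --pt "0 0 0 0 0 0 1" --pt "0 0 0 0 0 0 1" --pt "0 0 0 0 0 0 1" --pt "0 0 -0.01 0 0 0 1" --pt "0 0 -0.05 0 0 0 1" --pt "0 0 -0.05 0 0 0 1" --pt "0 0 -0.05 0 0 0 1" --pt "0 0 -0.05 0 0 0 1" --pt "0 0 0 0 0 0 1"

```text
time_s: 25.62
tool_pos: [0.5272, -0.2474, 0.3113]
tool_rot: [-0.002, 0.718, -0.696, 0.004]
contact_force: [-0.1, -0.4, -2.4]
grip_width: 0.0429
```

```bash
python3 look.py w13
```

```text
25.625 [ 0.5272 -0.2474  0.3113] [-0.002  0.718 -0.696  0.004] [-0.1 -0.4 -2.4] 0.04285584406037572
```

View pics/w13.png

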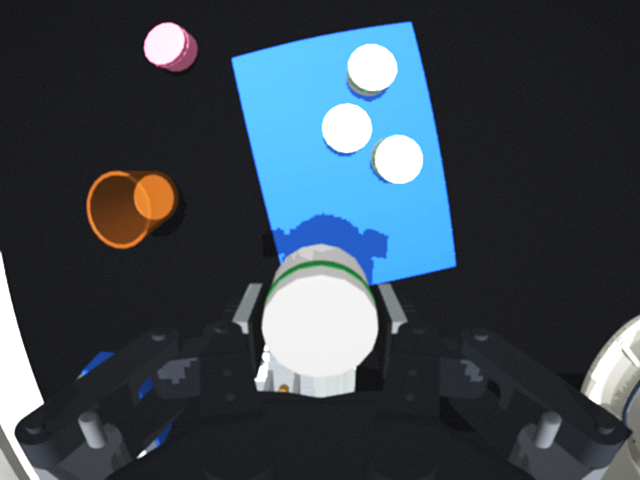

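Request:
servo_tool --pt "-0.053 -0.01 -0.01 0 0 0 1" --pt "-0.053 -0.01 0 0 0 0 1" --pt "-0.053 -0.01 0 0 0 0 1" --pt "-0.053 -0.01 0 0 0 0 1" --pt "-0.053 -0.01 0 0 0 0 1" --pt "-0.053 -0.01 0 0 0 0 1" --pt "-0.053 -0.01 0 0 0 0 1" --pt "-0.052 -0.01 0 0 0 0 1" --pt "0 0 0.05 0 0 0 1" --pt "0 0 0.05 0 0 0 1" --pt "0 0 0.05 0 0 0 1" --pt "0 0 0.03 0 0 0 1"

```text
time_s: 27.18
tool_pos: [0.5912, 0.1776, 0.1314]
tool_rot: [0.003, 0.718, -0.697, -0.001]
contact_force: [1.2, -1.2, -0.7]
grip_width: 0.0423
```

Request:
servo_tool --pt "0 0 0 0 0 0 1" --pt "0 0 0 0 0 0 1"

```text
time_s: 27.42
tool_pos: [0.5936, 0.1785, 0.1366]
tool_rot: [-0.0, 0.718, -0.696, 0.0]
contact_force: [0.2, -0.1, 0.1]
grip_width: 0.0426
```

Request:
servo_tool --pt "0.001 -0.002 0.01 0 0 0 1" --pt "0 0 0.007 0 0 0 1" --pt "0 0 0 0 0 0 1" --pt "0 0 0 0 0 0 1"

```text
time_s: 27.92
tool_pos: [0.5953, 0.1775, 0.1188]
tool_rot: [0.0, 0.718, -0.696, -0.0]
contact_force: [-0.6, 0.1, -2.0]
grip_width: 0.0427
```

Request:
servo_tool --pt "0 0 0 0 0 0 -0.3" --pt "0 0 0 0 0 0 -0.3" --pt "0 0 -0.02 0 0 0 -0.4" --pt "0 0 -0.05 0 0 0 -0.4" --pt "0 0 -0.06 0 0 0 -0.4" --pt "0 0 -0.06 0 0 0 -0.4"

```text
time_s: 28.68
tool_pos: [0.5951, 0.1773, 0.311]
tool_rot: [-0.0, 0.718, -0.696, 0.0]
contact_force: [2.2, 1.3, 0.7]
grip_width: 0.0598
```

```bash
python3 look.py w14
```

```text
28.675 [0.5951 0.1773 0.311 ] [-0.     0.718 -0.696  0.   ] [2.2 1.3 0.7] 0.059823639201650305
```

Request:
servo_tool --pt "0.051 0.0115 0 0 0 0 -0.4" --pt "0.051 0.0115 0 0 0 0 -0.4" --pt "0.051 0.0115 0 0 0 0 -0.4" --pt "0.051 0.0115 0 0 0 0 -0.4" --pt "0.051 0.0115 0 0 0 0 -0.4" --pt "0.051 0.0115 0 0 0 0 -0.4" --pt "0.051 0.0115 0 0 0 0 -0.4" --pt "0.05 0.0115 0 0 0 0 -0.4" --pt "0.05 0.0115 0.01 0 0 0 -0.4" --pt "0.05 0.0115 0.05 0 0 0 -0.4" --pt "0.05 0.0115 0.05 0 0 0 -0.4" --pt "0 0 0.05 0 0 0 -0.4"

```text
time_s: 30.22
tool_pos: [0.4873, -0.3731, 0.1602]
tool_rot: [0.0, 0.716, -0.698, 0.001]
contact_force: [0.3, 0.9, -0.6]
grip_width: 0.0596
```

Request:
servo_tool --pt "0 0 0 0 0 0 -0.4"

```text
time_s: 30.35
tool_pos: [0.4858, -0.3694, 0.1574]
tool_rot: [0.001, 0.717, -0.697, -0.004]
contact_force: [0.4, 1.3, 1.2]
grip_width: 0.0596
```

```bash
python3 look.py w15
```

```text
30.35 [ 0.4858 -0.3694  0.1574] [ 0.001  0.717 -0.697 -0.004] [0.4 1.3 1.2] 0.0596072717812962
```

View pics/w14.png

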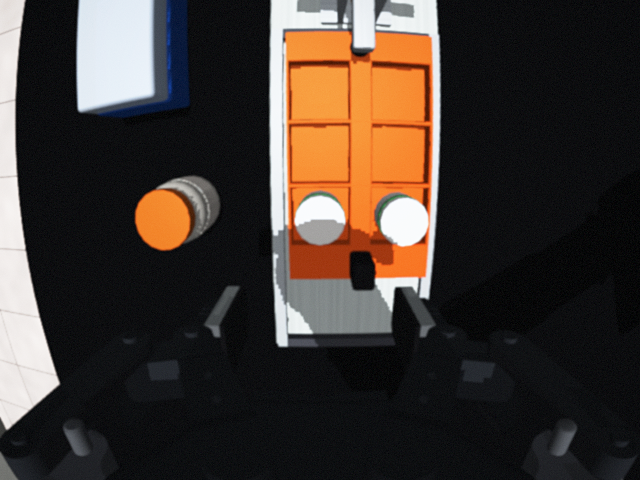

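View pics/w15.png

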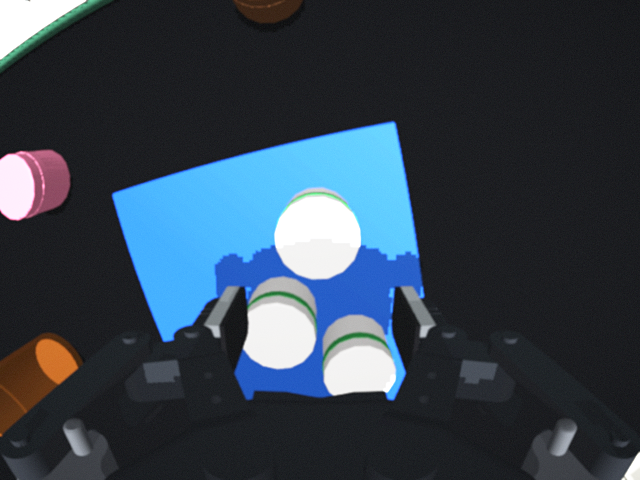

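```bash
python3 px.py .046 318 238 280 323 360 361
```

```text
[ 0.485  -0.3873  0.046 ] tool dx,dy 0.0171 0.0031
[ 0.5046 -0.3385  0.046 ] tool dx,dy -0.0311 -0.0179
[ 0.4587 -0.3142  0.046 ] tool dx,dy -0.0568 0.0272
```

Request:
servo_tool --pt "0.014 0.0 0 0 0 0 -0.4" --pt "0 0 0 0 0 0 -0.4" --pt "0 0 0 0 0 0 -0.4"

```text
time_s: 30.78
tool_pos: [0.4891, -0.3843, 0.1628]
tool_rot: [-0.0, 0.718, -0.696, 0.001]
contact_force: [-0.8, -0.0, -0.7]
grip_width: 0.06
```

```bash
python3 look.py w16
```

```text
30.775 [ 0.4891 -0.3843  0.1628] [-0.     0.718 -0.696  0.001] [-0.8 -0.  -0.7] 0.060020146763440994
```

View pics/w16.png

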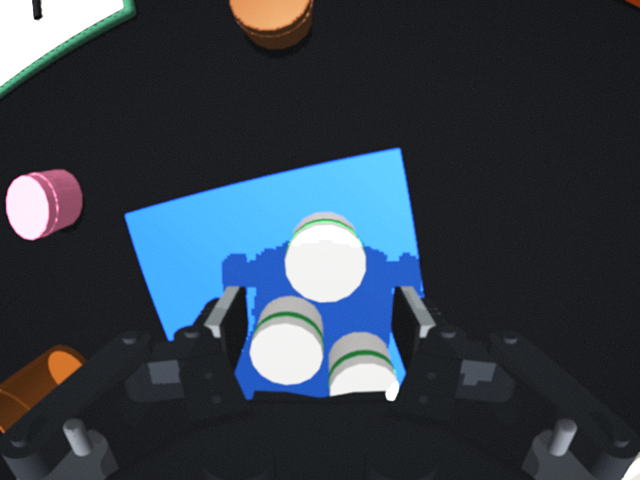

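```bash
python3 px.py .046 325 261 287 343
```

```text
[ 0.4855 -0.3889  0.046 ] tool dx,dy 0.0047 0.0036
[ 0.5057 -0.338   0.046 ] tool dx,dy -0.0456 -0.0181
```

Run:
```python
from h import *
i=get_image('top');cv2.imwrite('pics/t5.png',cv2.resize(i[200:360,300:500],None,fx=4,fy=3.75))
i=get_image('scene');cv2.imwrite('pics/s5.png',cv2.resize(i[150:280,200:360],None,fx=4,fy=4))
```

```text
(no output)
```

View pics/t5.png

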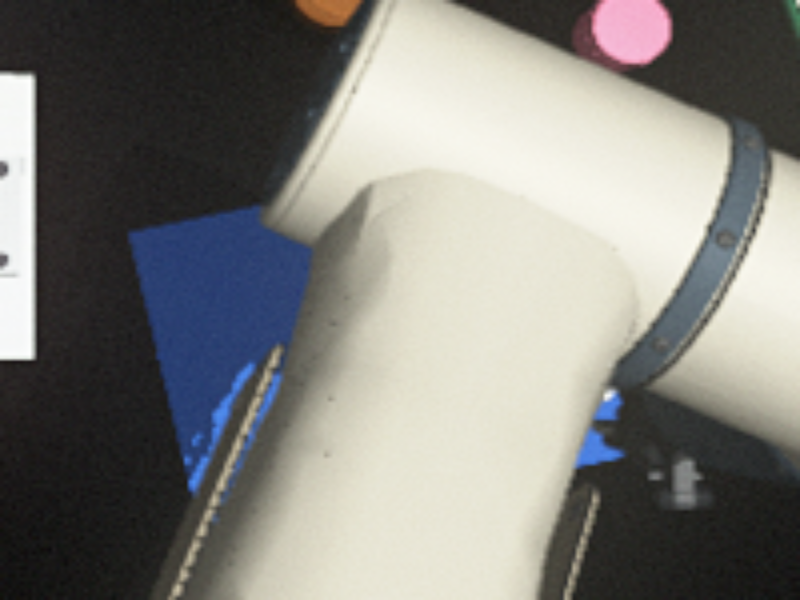

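View pics/s5.png

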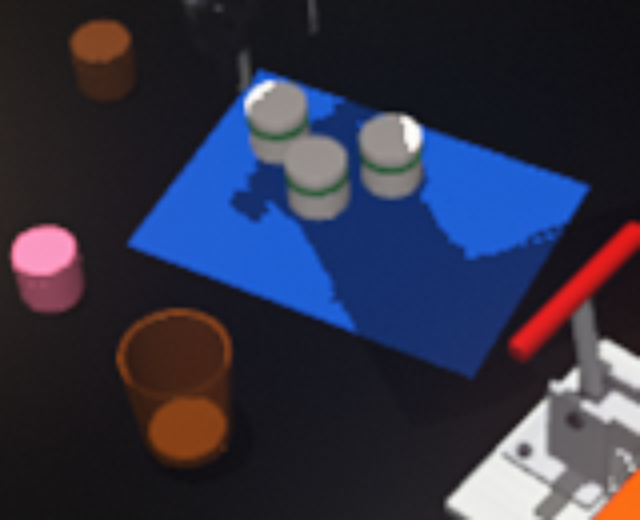

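Run:
```python
from h import *
m=camera_model('scene')
for u,v in [(275,103),(316,162),(391,140)]: print(p2w(m,200+u/4,150+v/4,.046).round(4))
m=camera_model('wrist');m['pose']=np.load('wl.npy')
for p in [(.487,-.384),(.486,-.3885)]:print(w2p(m,p+(.046,),True))
```

```text
[ 0.4887 -0.3813  0.046 ]
[ 0.5118 -0.3204  0.046 ]
[ 0.4627 -0.2943  0.046 ]
[321.85751875 269.72877345]
[324.02007549 261.76936053]
```

Request:
servo_tool --pt "0.002 0.003 0.03 0 0 0 -0.4" --pt "0 0 0.028 0 0 0 -0.4" --pt "0 0 0 0 0 0 -0.4" --pt "0 0 0 0 0 0 -0.4"

```text
time_s: 31.42
tool_pos: [0.4863, -0.3866, 0.1049]
tool_rot: [0.0, 0.718, -0.696, 0.001]
contact_force: [1.3, -0.1, 0.7]
grip_width: 0.0599
```

```bash
python3 look.py w17
```

```text
31.425 [ 0.4863 -0.3866  0.1049] [ 0.     0.718 -0.696  0.001] [ 1.3 -0.1  0.7] 0.05994730850481523
```

View pics/w17.png

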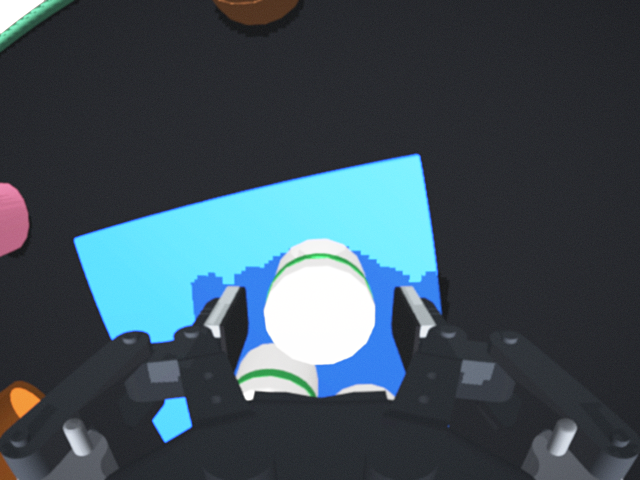

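Request:
servo_tool --pt "0.0015 0 0.007 0 0 0 -0.4" --pt "0 0 0 0 0 0 1" --pt "0 0 0 0 0 0 1" --pt "0 0 0 0 0 0 1" --pt "0 0 -0.01 0 0 0 1" --pt "0 0 -0.05 0 0 0 1" --pt "0 0 -0.05 0 0 0 1" --pt "0 0 -0.055 0 0 0 1" --pt "0 0 -0.055 0 0 0 1" --pt "0 0 0 0 0 0 1"

```text
time_s: 32.72
tool_pos: [0.4866, -0.3888, 0.3231]
tool_rot: [-0.001, 0.718, -0.696, 0.006]
contact_force: [-0.3, 0.4, -2.5]
grip_width: 0.042
```

```bash
python3 look.py w18
```

```text
32.725 [ 0.4866 -0.3888  0.3231] [-0.001  0.718 -0.696  0.006] [-0.3  0.4 -2.5] 0.04201366507469348
```

View pics/w18.png

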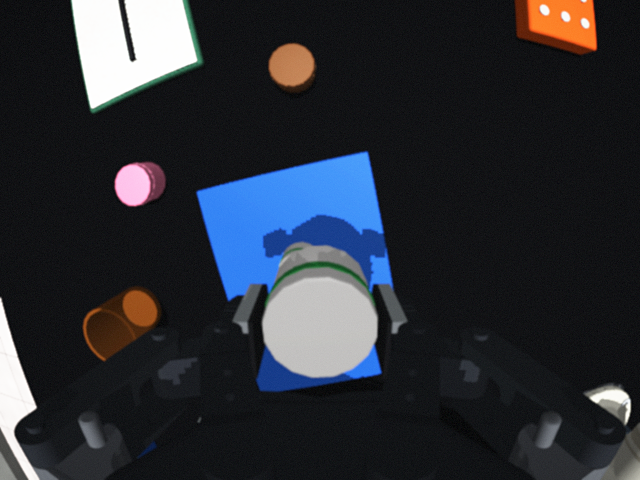

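Request:
servo_tool --pt "-0.0505 -0.0052 0 0 0 0 1" --pt "-0.0505 -0.0052 0 0 0 0 1" --pt "-0.0505 -0.0052 0 0 0 0 1" --pt "-0.0505 -0.0052 0 0 0 0 1" --pt "-0.0505 -0.0052 0 0 0 0 1" --pt "-0.0505 -0.0052 0 0 0 0 1" --pt "-0.0505 -0.0052 0 0 0 0 1" --pt "-0.0505 -0.0052 0 0 0 0 1" --pt "-0.0505 -0.0052 0 0 0 0 1" --pt "-0.0505 -0.0052 0 0 0 0 1" --pt "0 0 0.05 0 0 0 1" --pt "0 0 0.05 0 0 0 1"

```text
time_s: 34.28
tool_pos: [0.5217, 0.1193, 0.2143]
tool_rot: [0.0, 0.718, -0.696, -0.0]
contact_force: [0.8, 0.3, -1.2]
grip_width: 0.0427
```

Request:
servo_tool --pt "0 0 0.05 0 0 0 1" --pt "0 0 0.03 0 0 0 1" --pt "0 0 0 0 0 0 1" --pt "0 0 0 0 0 0 1"

```text
time_s: 34.78
tool_pos: [0.523, 0.1187, 0.1376]
tool_rot: [-0.0, 0.718, -0.696, 0.0]
contact_force: [0.5, -0.3, -1.1]
grip_width: 0.043
```

Request:
servo_tool --pt "0.0015 0 0.01 0 0 0 1" --pt "0 0 0.008 0 0 0 1" --pt "0 0 0 0 0 0 1" --pt "0 0 0 0 0 0 1"

```text
time_s: 35.28
tool_pos: [0.5226, 0.1171, 0.1186]
tool_rot: [-0.0, 0.718, -0.696, 0.0]
contact_force: [-0.0, -0.3, -0.3]
grip_width: 0.0424
```

Request:
servo_tool --pt "0 0 0 0 0 0 -0.3" --pt "0 0 0 0 0 0 -0.3" --pt "0 0 -0.02 0 0 0 -0.3" --pt "0 0 -0.05 0 0 0 -0.3" --pt "0 0 -0.06 0 0 0 -0.3" --pt "0 0 -0.06 0 0 0 -0.3"

```text
time_s: 36.02
tool_pos: [0.5222, 0.1169, 0.3105]
tool_rot: [0.0, 0.718, -0.696, -0.0]
contact_force: [1.5, 0.4, 0.1]
grip_width: 0.0552
```

```bash
python3 look.py w19
python3 - <<'E'
from h import *
i=get_image('top');cv2.imwrite('pics/t6.png',cv2.resize(i[220:360,100:500],None,fx=2,fy=2))
cv2.imwrite('pics/t6b.png',cv2.resize(i[225:355,320:500],None,fx=4,fy=4,interpolation=cv2.INTER_CUBIC))
E
```

```text
36.025 [0.5222 0.1169 0.3105] [ 0.     0.718 -0.696 -0.   ] [1.5 0.4 0.1] 0.05522845508273679
```

View pics/w19.png

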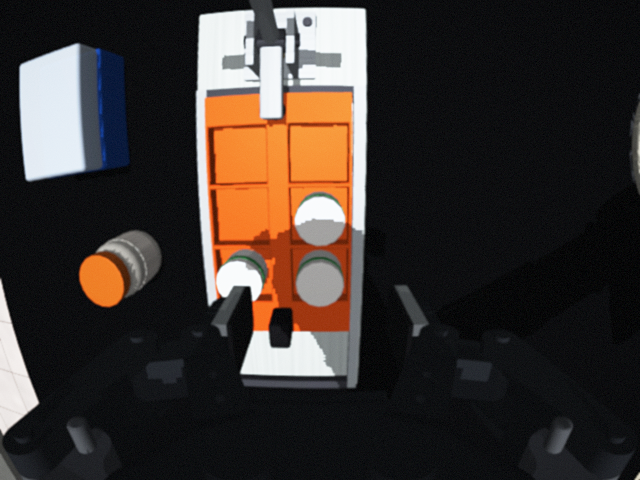

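View pics/t6b.png

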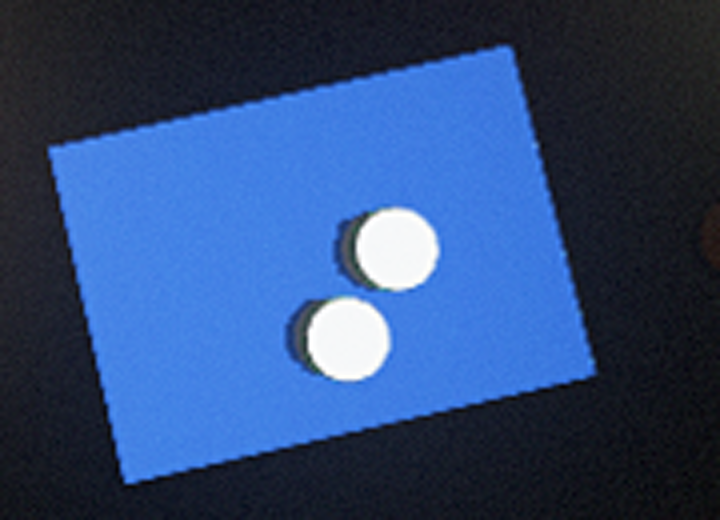

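Request:
servo_tool --pt "0.052 0.0094 0 0 0 0 -0.4" --pt "0.052 0.0094 0 0 0 0 -0.4" --pt "0.052 0.0094 0 0 0 0 -0.4" --pt "0.052 0.0094 0 0 0 0 -0.4" --pt "0.052 0.0094 0 0 0 0 -0.4" --pt "0.052 0.0094 0 0 0 0 -0.4" --pt "0.052 0.0094 0 0 0 0 -0.4" --pt "0.052 0.0094 0 0 0 0 -0.4" --pt "0 0 0.02 0 0 -0.175 -0.4" --pt "0 0 0.03 0 0 -0.175 -0.4" --pt "0 0 0.03 0 0 -0.175 -0.4" --pt "0 0 0.03 0 0 -0.175 -0.4"

```text
time_s: 37.62
tool_pos: [0.4597, -0.301, 0.1974]
tool_rot: [-0.0, 0.914, -0.406, 0.0]
contact_force: [-0.7, 0.2, -0.2]
grip_width: 0.0597
```

Request:
servo_tool --pt "0 0 0.03 0 0 -0.175 -0.4" --pt "0 0 0.01 0 0 -0.175 -0.4" --pt "0 0 0 0 0 0 -0.4" --pt "0 0 0 0 0 0 -0.4"

```text
time_s: 38.12
tool_pos: [0.4602, -0.3012, 0.1592]
tool_rot: [0.0, 0.97, -0.245, 0.001]
contact_force: [-0.2, -0.2, 0.9]
grip_width: 0.0598
```

```bash
python3 look.py w20
```

```text
38.125 [ 0.4602 -0.3012  0.1592] [ 0.     0.97  -0.245  0.001] [-0.2 -0.2  0.9] 0.05980678038631507
```

View pics/w20.png

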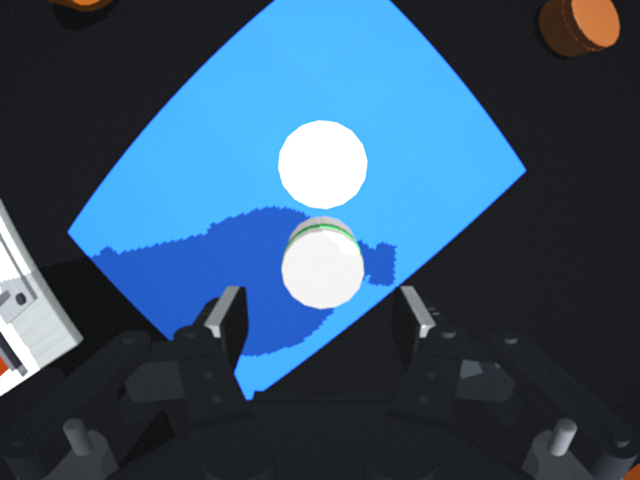

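```bash
python3 px.py .046 323 266 323 165
```

```text
[ 0.4605 -0.3045  0.046 ] tool dx,dy 0.0033 -0.0001
[ 0.5064 -0.329   0.046 ] tool dx,dy 0.0292 -0.0453
```

Request:
servo_tool --pt "0.0015 0.001 0.03 0 0 0 -0.4" --pt "0 0 0.025 0 0 0 -0.4" --pt "0 0 0.007 0 0 0 -0.4" --pt "0 0 0 0 0 0 -0.4" --pt "0 0 0 0 0 0 1" --pt "0 0 0 0 0 0 1" --pt "0 0 0 0 0 0 1" --pt "0 0 0 0 0 0 1"

```text
time_s: 39.17
tool_pos: [0.4617, -0.303, 0.0981]
tool_rot: [0.0, 0.97, -0.243, 0.001]
contact_force: [-0.9, 0.7, 6.4]
grip_width: 0.0427
```

Request:
servo_tool --pt "0 0 -0.02 0 0 0 1" --pt "0 0 -0.05 0 0 0 1" --pt "0 0 -0.05 0 0 0.175 1" --pt "0 0 -0.05 0 0 0.175 1" --pt "0 0 -0.05 0 0 0.175 1" --pt "0 0 0 0 0 0.175 1" --pt "0 0 0 0 0 0.175 1" --pt "0 0 0 0 0 0.175 1" --pt "0 0 0 0 0 0 1"

```text
time_s: 40.3
tool_pos: [0.4606, -0.3024, 0.3164]
tool_rot: [-0.0, 0.718, -0.696, -0.0]
contact_force: [0.4, 0.3, -1.5]
grip_width: 0.0428
```

```bash
python3 look.py w21
```

```text
40.3 [ 0.4606 -0.3024  0.3164] [-0.     0.718 -0.696 -0.   ] [ 0.4  0.3 -1.5] 0.04280075163062798
```

View pics/w21.png

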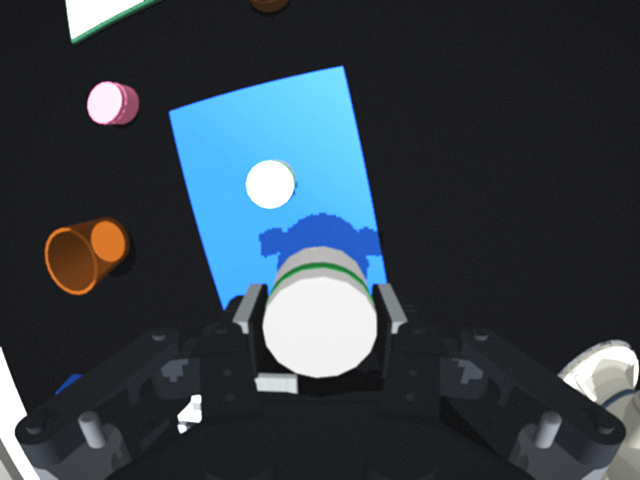

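Request:
servo_tool --pt "-0.0464 -0.0166 -0.005 0 0 0 1" --pt "-0.0464 -0.0166 0 0 0 0 1" --pt "-0.0464 -0.0166 0 0 0 0 1" --pt "-0.0464 -0.0166 0 0 0 0 1" --pt "-0.0464 -0.0166 0 0 0 0 1" --pt "-0.0464 -0.0166 0 0 0 0 1" --pt "-0.0464 -0.0166 0 0 0 0 1" --pt "-0.0464 -0.0166 0 0 0 0 1" --pt "-0.0464 -0.0166 0 0 0 0 1" --pt "0 0 0.05 0 0 0 1" --pt "0 0 0.05 0 0 0 1" --pt "0 0 0.05 0 0 0 1"

```text
time_s: 41.85
tool_pos: [0.5973, 0.1195, 0.17]
tool_rot: [-0.0, 0.719, -0.695, -0.0]
contact_force: [0.8, 0.2, -0.4]
grip_width: 0.0424
```

Request:
servo_tool --pt "0 0 0.03 0 0 0 1" --pt "0 0 0 0 0 0 1" --pt "0 0 0 0 0 0 1"

```text
time_s: 42.22
tool_pos: [0.5985, 0.1195, 0.1433]
tool_rot: [-0.001, 0.718, -0.696, 0.001]
contact_force: [0.5, 0.0, -0.7]
grip_width: 0.0424
```

Request:
servo_tool --pt "0 0.001 0.013 0 0 0 1" --pt "0 0 0.01 0 0 0 1" --pt "0 0 0 0 0 0 1" --pt "0 0 0 0 0 0 1"

```text
time_s: 42.72
tool_pos: [0.5967, 0.1193, 0.1194]
tool_rot: [-0.0, 0.718, -0.696, 0.0]
contact_force: [-2.7, -0.1, 4.6]
grip_width: 0.0428
```

Request:
servo_tool --pt "0 0 0 0 0 0 -0.3" --pt "0 0 0 0 0 0 -0.3" --pt "0 0 -0.02 0 0 0 -0.3" --pt "0 0 -0.05 0 0 0 -0.3" --pt "0 0 -0.06 0 0 0 -0.3" --pt "0 0 -0.06 0 0 0 -0.3"

```text
time_s: 43.48
tool_pos: [0.5963, 0.1191, 0.3103]
tool_rot: [0.0, 0.718, -0.696, -0.0]
contact_force: [1.6, 0.7, 0.4]
grip_width: 0.0552
```

```bash
python3 look.py w22
python3 - <<'E'
from h import *
i=get_image('top')
cv2.imwrite('pics/t7b.png',cv2.resize(i[225:355,320:500],None,fx=4,fy=4,interpolation=cv2.INTER_CUBIC))
E
```

```text
43.475 [0.5963 0.1191 0.3103] [ 0.     0.718 -0.696 -0.   ] [1.6 0.7 0.4] 0.05522202098500446
```

View pics/w22.png

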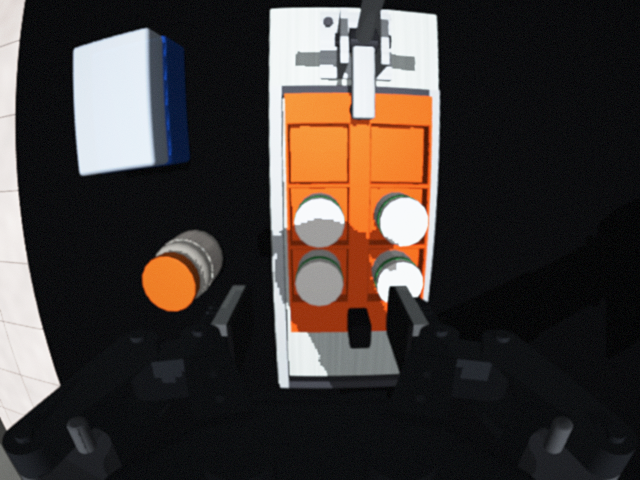

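View pics/t7b.png

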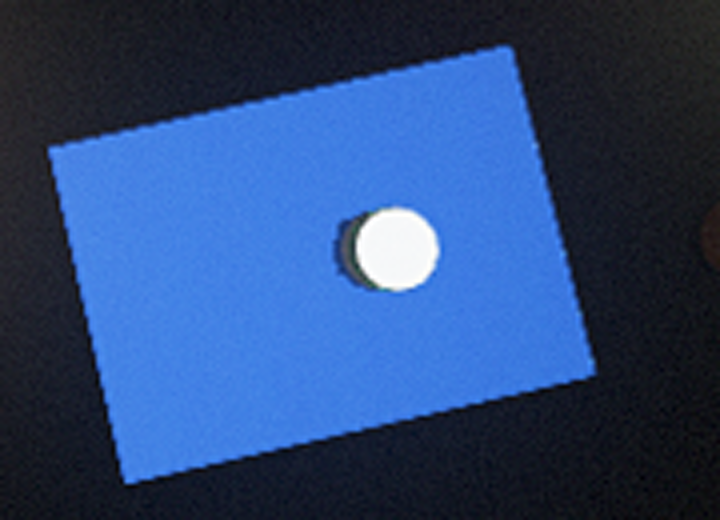

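Request:
servo_tool --pt "0.0495 0.0114 0 0 0 0 -0.4" --pt "0.0495 0.0114 0 0 0 0 -0.4" --pt "0.0495 0.0114 0 0 0 0 -0.4" --pt "0.0495 0.0114 0 0 0 0 -0.4" --pt "0.0495 0.0114 0 0 0 0 -0.4" --pt "0.0495 0.0114 0 0 0 0 -0.4" --pt "0.0495 0.0114 0 0 0 0 -0.4" --pt "0.0495 0.0114 0 0 0 0 -0.4" --pt "0.0495 0.0114 0 0 0 0 -0.4" --pt "0 0 0.05 0 0 0 -0.4" --pt "0 0 0.05 0 0 0 -0.4" --pt "0 0 0.04 0 0 0 -0.4"

```text
time_s: 45.08
tool_pos: [0.5066, -0.329, 0.166]
tool_rot: [0.0, 0.717, -0.697, -0.001]
contact_force: [0.6, 0.1, 0.1]
grip_width: 0.0597
```

Request:
servo_tool --pt "0 0 0.01 0 0 0 -0.4" --pt "0 0 0 0 0 0 -0.4" --pt "0 0 0 0 0 0 -0.4"

```text
time_s: 45.45
tool_pos: [0.5085, -0.3296, 0.1607]
tool_rot: [-0.001, 0.718, -0.696, 0.002]
contact_force: [-0.1, -1.0, 1.9]
grip_width: 0.0596
```

```bash
python3 look.py w23
```

```text
45.45 [ 0.5085 -0.3296  0.1607] [-0.001  0.718 -0.696  0.002] [-0.1 -1.   1.9] 0.05963208602265589
```

View pics/w23.png

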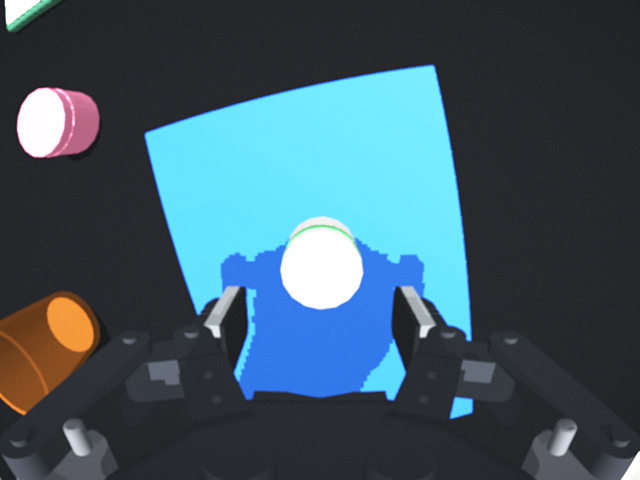

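Same view as the last good pick (322, 266). I'll descend and grip.

Request:
servo_tool --pt "0.0015 0.001 0.03 0 0 0 -0.4" --pt "0 0 0.025 0 0 0 -0.4" --pt "0 0 0.007 0 0 0 -0.4" --pt "0 0 0 0 0 0 -0.4" --pt "0 0 0 0 0 0 1" --pt "0 0 0 0 0 0 1" --pt "0 0 0 0 0 0 1" --pt "0 0 0 0 0 0 1"

```text
time_s: 46.5
tool_pos: [0.5074, -0.3311, 0.0984]
tool_rot: [-0.0, 0.718, -0.696, 0.002]
contact_force: [-0.4, 0.8, 6.0]
grip_width: 0.0427
```

Request:
servo_tool --pt "0 0 -0.02 0 0 0 1" --pt "0 0 -0.05 0 0 0 1" --pt "0 0 -0.05 0 0 0 1" --pt "0 0 -0.05 0 0 0 1" --pt "0 0 -0.055 0 0 0 1" --pt "0 0 0 0 0 0 1"

```text
time_s: 47.25
tool_pos: [0.5074, -0.3315, 0.3273]
tool_rot: [-0.002, 0.718, -0.696, 0.005]
contact_force: [-0.7, 1.4, -2.0]
grip_width: 0.0423
```

```bash
python3 look.py w24
```

```text
47.25 [ 0.5074 -0.3315  0.3273] [-0.002  0.718 -0.696  0.005] [-0.7  1.4 -2. ] 0.042314253297419585
```

View pics/w24.png

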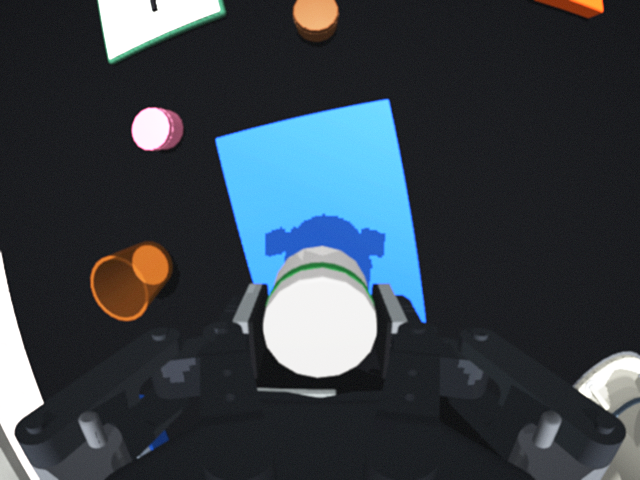

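Request:
servo_tool --pt "-0.049 -0.0037 0 0 0 0 1" --pt "-0.049 -0.0037 0 0 0 0 1" --pt "-0.049 -0.0037 0 0 0 0 1" --pt "-0.049 -0.0037 0 0 0 0 1" --pt "-0.049 -0.0037 0 0 0 0 1" --pt "-0.049 -0.0037 0 0 0 0 1" --pt "-0.049 -0.0037 0 0 0 0 1" --pt "-0.049 -0.0037 0 0 0 0 1" --pt "0 0 0.05 0 0 0 1" --pt "0 0 0.05 0 0 0 1" --pt "0 0 0.03 0 0 0 1" --pt "0 0 0 0 0 0 1"

```text
time_s: 48.8
tool_pos: [0.522, 0.0615, 0.1882]
tool_rot: [0.004, 0.718, -0.697, -0.002]
contact_force: [0.4, -0.4, -0.5]
grip_width: 0.0429
```

```bash
python3 look.py w25
python3 - <<'E'
from h import *
i=get_image('scene')
cv2.imwrite('pics/s6.png',cv2.resize(i[120:330,280:500],None,fx=3.4,fy=2.8,interpolation=cv2.INTER_CUBIC))
E
```

```text
48.8 [0.522  0.0615 0.1882] [ 0.004  0.718 -0.697 -0.002] [ 0.4 -0.4 -0.5] 0.0429098130073123
```

View pics/w25.png

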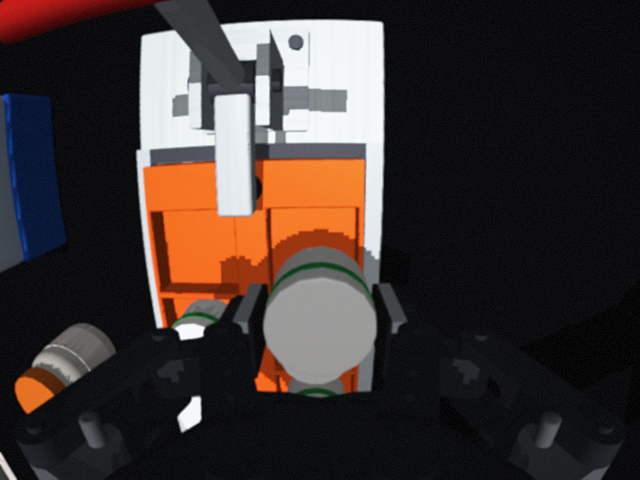

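View pics/s6.png

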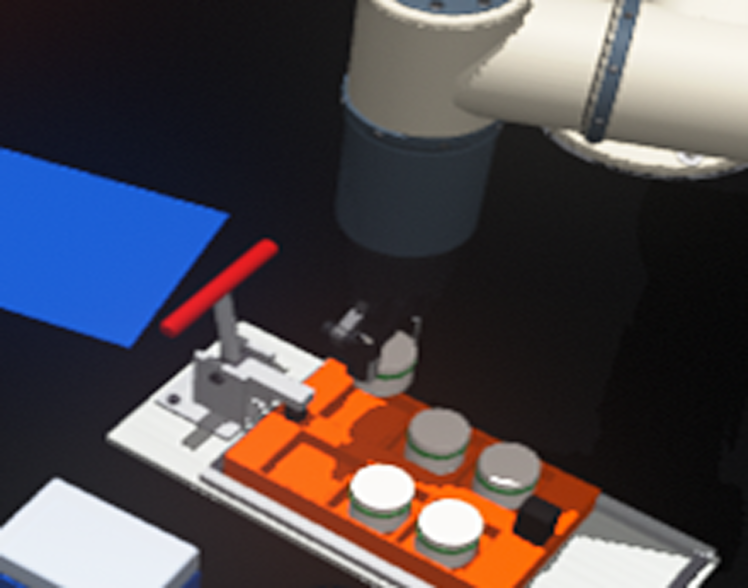

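Request:
servo_tool --pt "0 0 0.03 0 0 0 1" --pt "0 0 0.022 0 0 0 1" --pt "0 0 0 0 0 0 1" --pt "0 0 0 0 0 0 1"

```text
time_s: 49.4
tool_pos: [0.5254, 0.0623, 0.1415]
tool_rot: [-0.001, 0.718, -0.696, 0.001]
contact_force: [0.7, 0.3, -1.6]
grip_width: 0.0425
```

Request:
servo_tool --pt "0.002 0 0.012 0 0 0 1" --pt "0 0 0.01 0 0 0 1" --pt "0 0 0 0 0 0 1" --pt "0 0 0 0 0 0 1"

```text
time_s: 49.9
tool_pos: [0.5249, 0.0598, 0.1191]
tool_rot: [-0.0, 0.718, -0.696, 0.001]
contact_force: [-4.1, -0.8, 11.3]
grip_width: 0.0428
```

Request:
servo_tool --pt "0 0 0 0 0 0 -0.3" --pt "0 0 0 0 0 0 -0.3" --pt "0 0 -0.02 0 0 0 -0.3" --pt "0 0 -0.05 0 0 0 -0.3" --pt "-0.03 0 -0.06 0 0 0 -0.3" --pt "-0.03 0 -0.06 0 0 0 -0.3" --pt "0 0 0 0 0 0 -0.3"

```text
time_s: 50.78
tool_pos: [0.5243, 0.1179, 0.304]
tool_rot: [-0.004, 0.718, -0.696, 0.002]
contact_force: [0.3, -0.3, -0.4]
grip_width: 0.0556
```

```bash
python3 look.py w26
python3 - <<'E'
from h import *
i=get_image('scene')
cv2.imwrite('pics/s7.png',cv2.resize(i[160:330,280:480],None,fx=3.5,fy=3.5,interpolation=cv2.INTER_CUBIC))
E
```

```text
50.775 [0.5243 0.1179 0.304 ] [-0.004  0.718 -0.696  0.002] [ 0.3 -0.3 -0.4] 0.0556191853435014
```

View pics/w26.png

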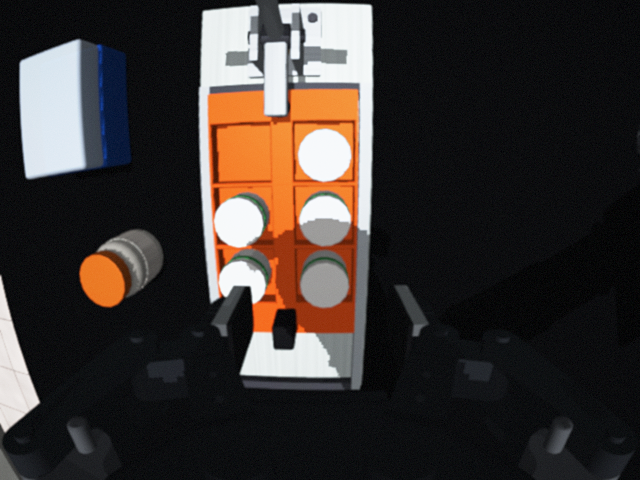

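View pics/s7.png

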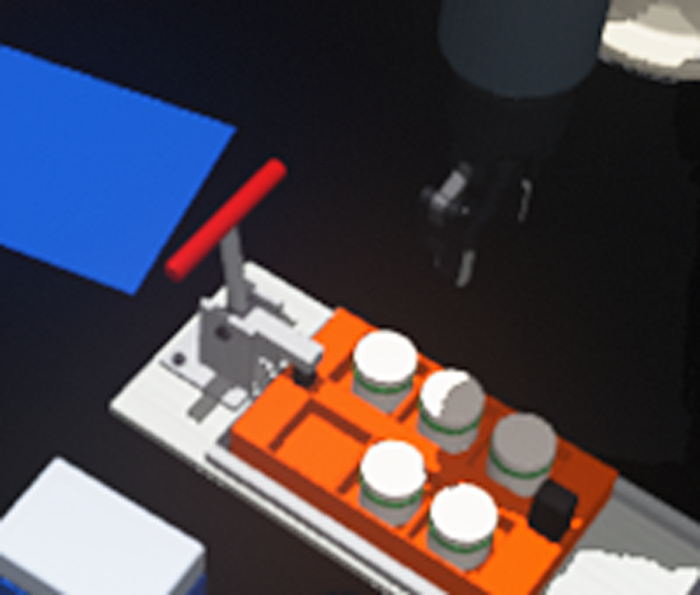

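Run:
```python
from fx import *
m=camera_model('wrist')
for w,(u,v) in zip((4,2,0,3,1),[(324.5,155),(325,219),(324.5,280),(241.5,221),(243,281)]):
    print(w,((p2w(m,u,v,.068,True)-fw(wells[w]+(.068,)))*1000).round(1))
```

```text
4 [-5.9  1.2  0. ]
2 [-6.3 -4.1  0. ]
0 [-6.  -8.3  0. ]
3 [-10.4  -2.8   0. ]
1 [-8.4 -6.8  0. ]
```

Request:
servo_tool --pt "0.043 0 -0.01 0 0 0 0.1" --pt "0.043 0 0 0 0 0 0.1" --pt "0.043 0 0 0 0 0 0.1" --pt "0.042 0 0 0 0 0 0.1" --pt "0 0 0 0 0 0.175 0.1" --pt "0 0 0 0 0 0.175 0.1" --pt "0 0 0 0 0 0.175 0.1" --pt "0 0 0 0 0 0.175 0.1" --pt "0 0 0 0 0 0.175 0.1" --pt "0 0 0 0 0 0.175 0.1" --pt "0 0 0 0 0 0.175 0.1" --pt "0 0 0 0 0 0.175 0.1"

```text
time_s: 52.38
tool_pos: [0.5271, -0.0555, 0.3072]
tool_rot: [-0.002, -0.097, 0.995, 0.0]
contact_force: [-0.1, 0.2, -0.5]
grip_width: 0.0382
```

Request:
servo_tool --pt "0 0 0 0 0 0.171 0.1" --pt "0 0 0 0 0 0 0.1" --pt "0 0 0 0 0 0 0.1"

```text
time_s: 52.75
tool_pos: [0.5275, -0.0552, 0.3084]
tool_rot: [-0.001, -0.016, 1.0, -0.0]
contact_force: [0.3, -0.2, 0.6]
grip_width: 0.0386
```

```bash
python3 look.py w27
```

```text
52.75 [ 0.5275 -0.0552  0.3084] [-0.001 -0.016  1.    -0.   ] [ 0.3 -0.2  0.6] 0.03856685142926641
```

View pics/w27.png

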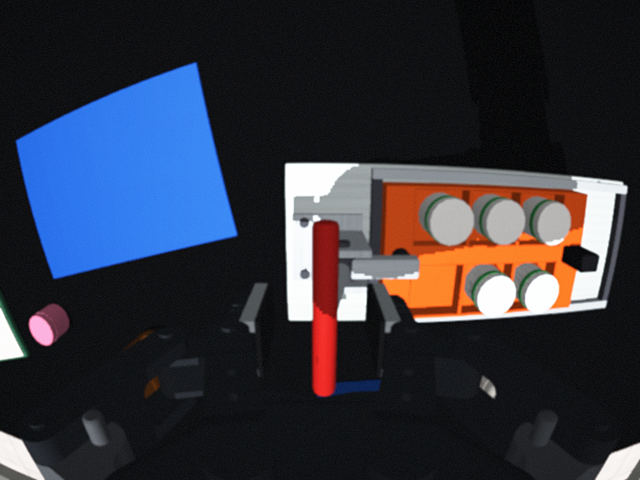

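Request:
servo_tool --pt "0 0.002 0.04 0 0 0 0.1" --pt "0 0 0.04 0 0 0 0.1" --pt "0 0 0 0 0 0 0.1" --pt "0 0 0 0 0 0 0.1"

```text
time_s: 53.3
tool_pos: [0.5285, -0.0531, 0.2311]
tool_rot: [0.001, -0.015, 1.0, -0.0]
contact_force: [-0.0, 0.8, 1.6]
grip_width: 0.0383
```

Request:
servo_tool --pt "0 0 0 0 0 0 1" --pt "0 0 0 0 0 0 1" --pt "0 0 0 0 0 0 1" --pt "0 0 0 0 0 0 1" --grip_force 50

```text
time_s: 53.8
tool_pos: [0.5285, -0.0523, 0.2314]
tool_rot: [0.002, -0.015, 1.0, 0.001]
contact_force: [-1.4, 3.4, 5.1]
grip_width: 0.0139
```

```bash
python3 look.py w28
```

```text
53.8 [ 0.5285 -0.0523  0.2314] [ 0.002 -0.015  1.     0.001] [-1.4  3.4  5.1] 0.013883380090852963
```

View pics/w28.png

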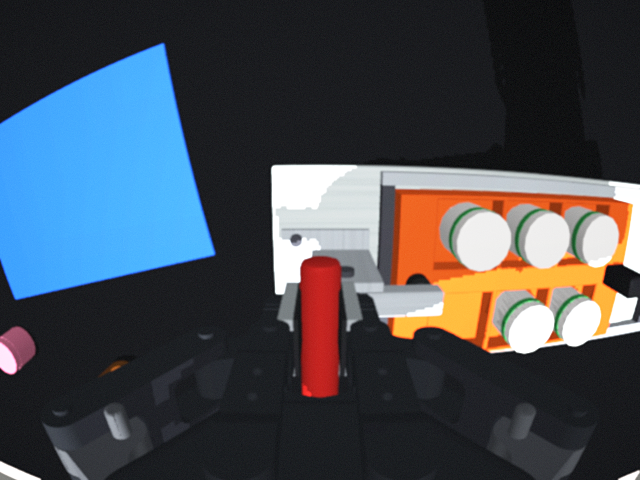

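Request:
servo_tool --pt "0 -0.0092 0.0022 0 0 0 1" --pt "0 -0.009 0.003 0 0 0 1" --pt "0 -0.0087 0.0039 0 0 0 1" --pt "0 -0.0083 0.0047 0 0 0 1" --pt "0 -0.0077 0.0055 0 0 0 1" --pt "0 0 0 0 0 0 1"

```text
time_s: 54.6
tool_pos: [0.53, -0.0952, 0.2114]
tool_rot: [0.002, -0.015, 1.0, 0.001]
contact_force: [1.3, 3.1, 2.7]
grip_width: 0.014
```

Request:
servo_tool --pt "0 -0.0071 0.0062 0 0 0 1" --pt "0 -0.0065 0.0069 0 0 0 1" --pt "0 -0.0058 0.0075 0 0 0 1" --pt "0 -0.005 0.0081 0 0 0 1" --pt "0 -0.0042 0.0085 0 0 0 1" --pt "0 0 0 0 0 0 1"

```text
time_s: 55.35
tool_pos: [0.5309, -0.125, 0.172]
tool_rot: [0.001, -0.015, 1.0, -0.0]
contact_force: [7.3, 1.4, -3.4]
grip_width: 0.0137
```

Request:
servo_tool --pt "0 -0.0032 0.0089 0 0 0 1" --pt "0 -0.0024 0.0092 0 0 0 1" --pt "0 -0.0015 0.0094 0 0 0 1" --pt "0 -0.0005 0.0095 0 0 0 1" --pt "0 0 0.006 0 0 0 1" --pt "0 0 0 0 0 0 1"

```text
time_s: 56.1
tool_pos: [0.5311, -0.1307, 0.1338]
tool_rot: [0.002, -0.016, 1.0, 0.0]
contact_force: [-7.2, 16.0, 30.8]
grip_width: 0.014
```

Request:
servo_tool --pt "0 0 -0.004 0 0 0 0.1" --pt "0 0 0 0 0 0 0.1" --pt "0 0 -0.02 0 0 0 0.1" --pt "0 0 -0.05 0 0 0 0.1" --pt "0 0 -0.06 0 0 0 0.1" --pt "0 0 -0.05 0 0 0 0.1" --pt "0 0 0 0 0 0 0.1"

```text
time_s: 56.98
tool_pos: [0.531, -0.1331, 0.3172]
tool_rot: [0.003, -0.015, 1.0, -0.001]
contact_force: [0.4, -0.1, -1.4]
grip_width: 0.0386
```

```bash
python3 look.py w29
python3 - <<'E'
from h import *
i=get_image('scene')
cv2.imwrite('pics/s8.png',cv2.resize(i[190:350,290:490],None,fx=3.6,fy=3.6,interpolation=cv2.INTER_CUBIC))
E
```

```text
56.975 [ 0.531  -0.1331  0.3172] [ 0.003 -0.015  1.    -0.001] [ 0.4 -0.1 -1.4] 0.03862964314108441
```

View pics/s8.png

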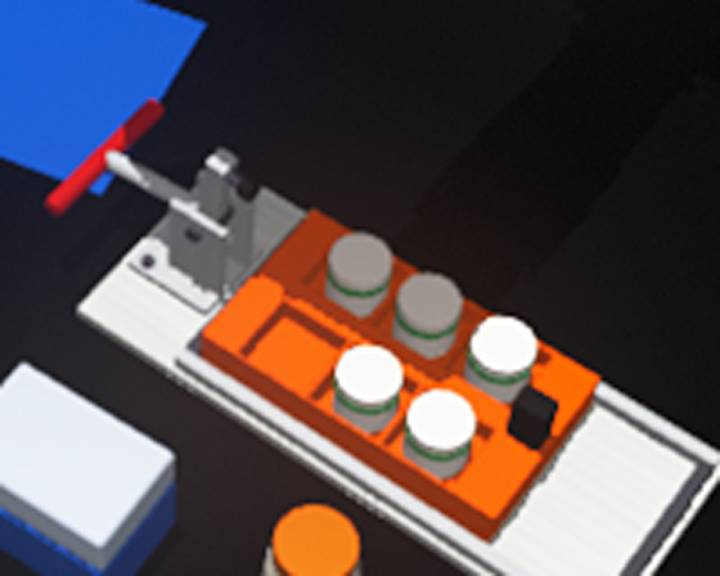

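View pics/w29.png

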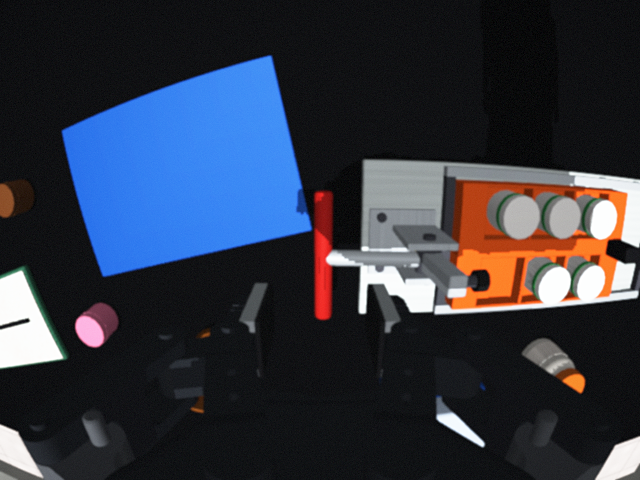

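Request:
servo_tool --pt "-0.0053 0.0505 0 0 0 0 0" --pt "-0.0053 0.0505 0 0 0 0 0" --pt "-0.0053 0.0505 0 0 0 0 0" --pt "-0.0053 0.0505 0 0 0 0 0" --pt "-0.0053 0.0505 0 0 0 0 0" --pt "-0.0053 0.0505 0 0 0 0 0" --pt "-0.0053 0.0505 0 0 0 0 0" --pt "0 0 0 0 0 -0.175 0" --pt "0 0 0 0 0 -0.175 0" --pt "0 0 0 0 0 -0.175 0" --pt "0 0 0 0 0 -0.175 0" --pt "0 0 0 0 0 -0.175 0"

```text
time_s: 58.58
tool_pos: [0.5561, 0.2219, 0.3109]
tool_rot: [-0.003, -0.44, 0.898, -0.0]
contact_force: [-0.6, -0.7, -0.6]
grip_width: 0.0425
```

Request:
servo_tool --pt "0 0 0 0 0 -0.175 0" --pt "0 0 0 0 0 -0.175 0" --pt "0 0 0 0 0 -0.175 0" --pt "0 0 0 0 0 -0.171 0" --pt "0 0 0.05 0 0 0 0" --pt "0 0 0.05 0 0 0 0" --pt "0 0 0 0 0 0 0" --pt "0 0 0 0 0 0 0"

```text
time_s: 59.58
tool_pos: [0.5573, 0.2223, 0.2149]
tool_rot: [-0.0, 0.718, -0.696, 0.001]
contact_force: [-0.4, 0.2, 1.4]
grip_width: 0.0426
```

```bash
python3 look.py w30
```

```text
59.575 [0.5573 0.2223 0.2149] [-0.     0.718 -0.696  0.001] [-0.4  0.2  1.4] 0.04264734151168197
```

View pics/w30.png

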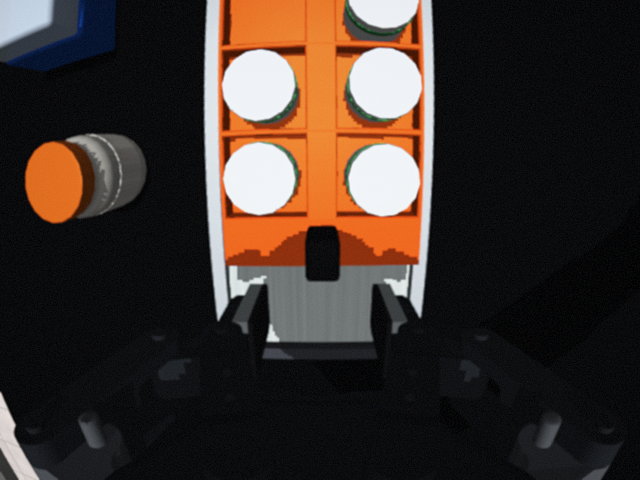

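Request:
servo_tool --pt "0 0 0.04 0 0 0 0" --pt "0 0 0.03 0 0 0 0" --pt "0 0 0.012 0 0 0 0" --pt "0 0 0 0 0 0 0" --pt "0 0 0 0 0 0 1" --pt "0 0 0 0 0 0 1" --pt "0 0 0 0 0 0 1" --pt "0 0 0 0 0 0 1" --grip_force 40

```text
time_s: 60.62
tool_pos: [0.5572, 0.2229, 0.1338]
tool_rot: [-0.001, 0.718, -0.696, 0.0]
contact_force: [-2.5, 0.6, 6.0]
grip_width: 0.0194
```

Request:
servo_tool --pt "-0.003 0 0 0 0 0 1" --pt "-0.006 0 0 0 0 0 1" --pt "-0.008 0 0 0 0 0 1" --pt "-0.008 0 0 0 0 0 1" --pt "-0.008 0 0 0 0 0 1" --pt "-0.008 0 0 0 0 0 1" --pt "-0.008 0 0 0 0 0 1" --pt "-0.008 0 0 0 0 0 1" --pt "-0.006 0 0 0 0 0 1" --pt "-0.004 0 0 0 0 0 1" --pt "0 0 0 0 0 0 1"

```text
time_s: 62.0
tool_pos: [0.5556, 0.2878, 0.1338]
tool_rot: [0.0, 0.718, -0.696, 0.002]
contact_force: [-0.4, -6.2, 6.8]
grip_width: 0.0192
```

Request:
servo_tool --pt "-0.004 0 0 0 0 0 1" --pt "-0.004 0 0 0 0 0 1" --pt "-0.003 0 0 0 0 0 1" --pt "-0.002 0 0 0 0 0 1" --pt "0 0 0 0 0 0 1"

```text
time_s: 62.62
tool_pos: [0.5552, 0.3004, 0.1338]
tool_rot: [0.0, 0.718, -0.696, 0.002]
contact_force: [0.4, -9.2, 7.0]
grip_width: 0.0194
```

Request:
servo_tool --pt "-0.002 0 0 0 0 0 1" --pt "-0.002 0 0 0 0 0 1" --pt "0 0 0 0 0 0 1"

```text
time_s: 63.0
tool_pos: [0.5552, 0.303, 0.1338]
tool_rot: [0.001, 0.718, -0.697, 0.002]
contact_force: [-0.3, -11.6, 7.3]
grip_width: 0.0195
```

Request:
servo_tool --pt "-0.002 0 0 0 0 0 1" --pt "-0.001 0 0 0 0 0 1" --pt "0 0 0 0 0 0 1"

```text
time_s: 63.38
tool_pos: [0.5552, 0.3038, 0.1339]
tool_rot: [0.003, 0.717, -0.697, 0.004]
contact_force: [1.2, -18.5, 10.0]
grip_width: 0.0194
```

At the stop: 81 mm of travel and the force is rising. I'll ease off, release, retreat and check.

Request:
servo_tool --pt "0.002 0 0 0 0 0 1" --pt "0 0 0 0 0 0 0" --pt "0 0 0 0 0 0 0" --pt "0 0 0 0 0 0 0" --pt "0 0 -0.03 0 0 0 0" --pt "0 0 -0.05 0 0 0 0" --pt "0 0 -0.05 0 0 0 0" --pt "0 0 -0.05 0 0 0 0" --pt "0 0.06 0 0 0 0 0" --pt "0 0.06 0 0 0 0 0" --pt "0 0.04 0 0 0 0 0" --pt "0 0 0 0 0 0 0"

```text
time_s: 64.88
tool_pos: [0.392, 0.3028, 0.313]
tool_rot: [-0.001, 0.719, -0.695, -0.0]
contact_force: [0.3, -0.2, -0.0]
grip_width: 0.0423
```

```bash
python3 look.py w31
python3 - <<'E'
from h import *
cv2.imwrite('pics/s9.png',cv2.resize(get_image('scene')[190:390,260:520],None,fx=2.9,fy=2.9,interpolation=cv2.INTER_CUBIC))
cv2.imwrite('pics/t9.png',get_image('top'))
E
```

```text
64.875 [0.392  0.3028 0.313 ] [-0.001  0.719 -0.695 -0.   ] [ 0.3 -0.2 -0. ] 0.042253865941651016
```

View pics/s9.png

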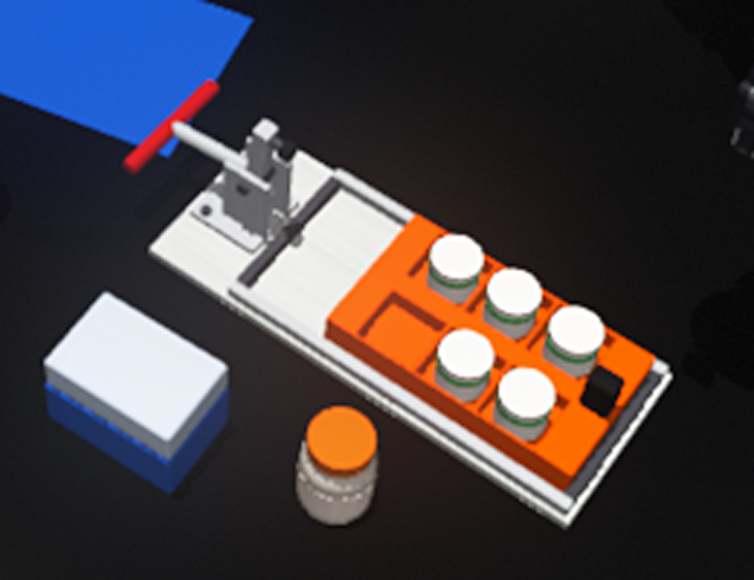

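View pics/t9.png

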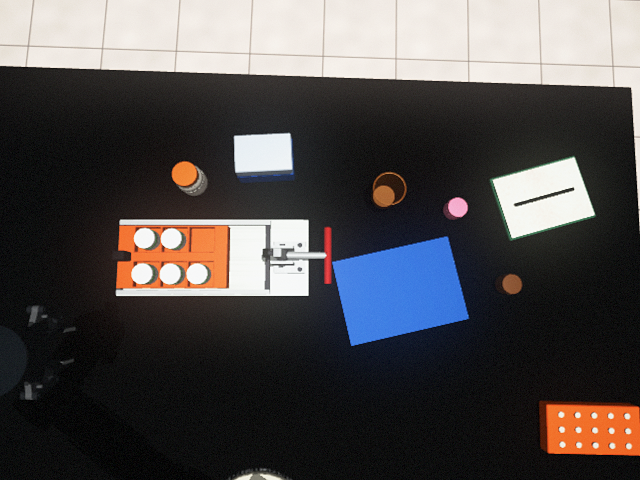

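View pics/w31.png

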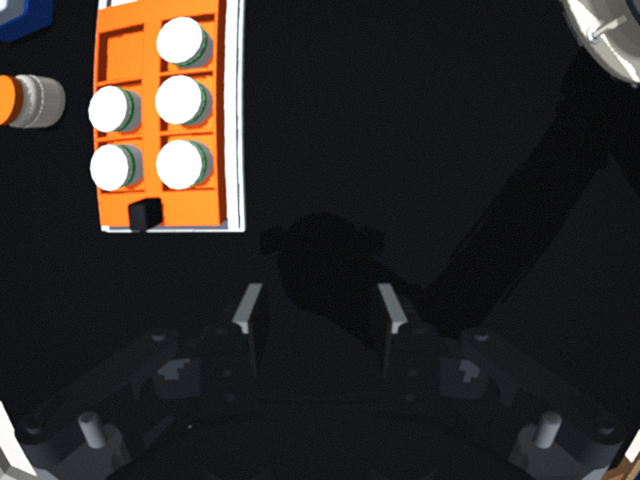

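Request:
servo_tool --pt "0 0 0 0 0 0 0" --pt "0 0 0 0 0 0 0"

```text
time_s: 65.28
tool_pos: [0.3947, 0.3026, 0.3114]
tool_rot: [0.0, 0.717, -0.697, 0.0]
contact_force: [0.2, 0.5, -0.0]
grip_width: 0.0425
```

```bash
python3 -c "
from cell import *
print(finish_job())"
```

```text
the job is handed in; nothing more can be done
None
```

I completed the whole sequence and handed it in at about 65 s of the 210 s allowed; the interface reports no verdict. In order:
- pushed the carrier to the clamp end and closed the clamp on it;
- stood all five pellets in wells 0 to 4;
- swung the clamp back open;
- drew the carrier back to the far end stop.

One pellet was knocked aside during the run, so I re-measured it and rotated the grip to take the one beside it.

**Last checks:**
- **Pellets:** The final pictures show all five upright in their own wells.
- **Clamp:** The T-bar is within a pixel of its starting (fully open) position.
- **Carrier:** It moved 81 mm until the force rose at the end stop, and the picture shows it against the stop.
- **Bystanders:** The tip box, beaker and jar are at the same pixels as at the start.

**Checks that disagreed:** While the carrier was clamped, a wrist-camera check put the pellets 6 to 11 mm from the well centres. I put this down to the arm still swaying, because a seated pellet can be at most about 7 mm off and they looked centred in the picture. The scene camera also read a few millimetres off the other two throughout.

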